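# Clamp up a trap-nest unit for strapping

### The arm

A 7-joint arm with a two-finger parallel gripper is mounted at the origin on the work surface. World frame = base frame: x ahead of the robot, y to its left, z up, the work surface at z = 0. Lengths are in m, angles in rad, forces in N, time in s.
With the tool pointing down it reaches from about 0.425 to 0.875 m from the base axis. Payload 4.7 kg.
Tool frame: the origin (TCP) lies on the centre line of the jaws, within the pads' length; the fingertips stand 19 mm ahead of it and the grasp point (between the pads) is the TCP; x points along the fingers, z is the direction in which the jaws open and shut, and the axes are right-handed (so a half turn about x gives the same grasp; the last joint's range is limited). The gripper opens to 87 mm and grips with 3 to 60 N. Pads are 19 mm wide; open, the fingers measure 117 mm over their backs; the gripper's body (75 mm by 190 mm) begins 51 mm behind the grasp point.
Start: joints at [1.171, 0.321, -0.07, 1.45, 0.023, 1.371, -0.057], TCP at [0.261, -0.595, 0.242] pointing down, gripper open.
Joint ranges: [-2.86, 2.86], [-0.3, 2.09], [-1.38, 1.24], [0.06, 2.45], [-1.56, 4.7], [0.09, 2.05], [-2.69, 2.69]. Speed limits (rad/s): [2.57, 2.57, 3.14, 3.14, 3.14, 3.14, 3.14].

### API

Orientations are given as a rotation vector (axis times angle).
In Python, from bench import get_state, get_image, camera_info, close_job gives the robot as it stands.
- The arm moves only by the tool jog_arm, never from a script. Its argument "targets" is a list of rows, each a list of 7 numbers: the turn, a rotation vector about the tool's x, y, z in degrees, then the shift along the tool's x, y, z in cm, then the finger opening in cm, from 0 to 8.7. In form: [[wx, wy, wz, tx, ty, tz, jaw], ...]. A call has 1 to 10 rows; each row shifts and turns the commanded pose from where the row before left it, along the tool's axes as they then stand; what a row does not reach is not made up. A row lasts 1/8 s, in which the tool goes at most 62.5 mm and 10.7 degrees, less where a joint would pass 70% of its speed; a pose out of reach is approached as far as the arm can. A call is refused whole if a number of a shift passes 6.25 or a number of a turn 10.7, either way. A call with a gripper value outside its range is refused whole. The fingers move at their own pace and stop on an object; "squeeze" is the grip in N (left out, the last holds). Time passes only in rows, so rows that do not move let the fingers close. It gives the time, the measured TCP pose, the force and the opening at its end, in the units of the state.
- get_state(): the state, without advancing time (a new reading comes with each control period).
- get_image(name): name is "scene" or "top"; returns (picture, depth): 400x640x3 uint8, red, green, blue; 400x640 float32, m along the optical axis (not along the pixel's ray), 0 where there is no reading.
- camera_info(name): a dict with "intrinsics" (3x3 intrinsics, pixels), "world_from_camera" (4x4, takes a point from camera to world coordinates). Camera axes: x right, y up, looking along -z (the intrinsics and any distortion apply to the point x, -y, -z); pixel columns grow to the right and rows downward; lengths in m; the calibration is good to about 2 mm. A picture is of the moment at which its call begins. camera_info takes no time and is no camera call.
- close_job(): hands the job in, once; it reports no verdict.
The state is a dict: "time": time; "joint_positions": joint angles; "qd": joint speeds; "joint_torque": joint torques, N m; "position": TCP position; "tool_rot": TCP orientation; "ft_force": force on the tool from outside, world axes, zero at the start; "torque": the same for the moment, N m; "grip_width": opening from 0.0 (shut) to 1.0 (fully open).
Only numpy, scipy, OpenCV 4.12 (cv2) and the standard library are available. Lean on these libraries where they do the work, as an engineer would, in place of code of your own. Each camera call takes 0.05 s, during which the arm holds its last target.

### The job

Stand the white separator sheet from the rack upright on the clamping board, against the grooved nest board that already stands in the bar clamp, then stand the plain cover board from the rack behind it, the three centred on one another between the jaws. Then pump the clamp's trigger, and only the trigger, until the moving jaw closes on the stack, and finish while still squeezing the trigger, so that the jaw's rubber pad stays pressed in by about 3 mm (never more than 4.5 mm, the soft wood bruises) and I can put the strap on; leave the pliers, jar and notebook where they are.

Things in the scene. Friction and masses are not known exactly. Their poses are not given: they have to be found in the camera images.
- jig: Clamping board: plywood base 165 x 320 x 12 mm fixed to the table, a one-hand bar clamp strapped on it on its side, clamp mid-plane at z 57 mm. Origin: under the base, at table height. x: from the clamp's handle towards its jaws, y: along the bar, closing direction, z up. Parts stand on the base (z 12), centred on x 35, between the jaws. Bar at x -54 to -36. Housing x -78 to 0, y 42 to 100, top z 76.
- fixed_face (a point): Centre of the fixed jaw's rubber face (jig x 35, y 35, z 57 mm), 36 mm wide, 26 mm high, looking to the jig's -y. Both jaws' tops are at z 70. The stack stands against it: nest board (22 mm), then sheet (5 mm), then cover (22 mm) towards -y.
- grip_point (a point): Centre of the fixed grip at the place for the fingers (jig x -113, y 88, z 57 mm). The grip is a bar along x (-150 to -74), 20 mm wide (y), 28 mm high; the trigger lies beside it on the -y side; below both is free space down to the table. Its outer (+y) face is 10 mm from this point; the trigger's outer (-y) face 42 mm at rest, 26 mm fully squeezed. Over both: 52 mm at rest, 36 mm squeezed.
- trigger_lever: Black trigger lever, 62 long (along the jig's x) x 12 wide x 26 mm high. Origin: its centre, 100 mm from its pivot, at rest 36 mm from grip_point towards the jig's -y. It swings level; squeezing moves it to +y, towards the fixed grip, which stays put.
- trigger (a joint): Trigger angle, rad: 0 released (a spring of about 2 N brings it back), 0.160 fully squeezed. A pawl on 3 mm teeth drives the bar about 6 mm per full squeeze; let the trigger back fully for the next. Closing freely it takes 4 to 6 N. With the pad on the stack, 10 N on the lever gives about 12 N at the pad, 15 N about 22 N, 20 N about 31 N; squeezed harder than 15 N a tooth may skip.
- bar (a joint): Travel of the bar and moving jaw, m: 0 fully open, grows as the jaw closes (to the jig's +y). A friction brake holds the bar against up to 6 N only, so firm pressure lasts only while the trigger is squeezed. At a reading of b mm the free pad's face is at jig y = b - 42; it meets the closed-up stack at about b = 28.
- jaw: The moving jaw, a dark steel arm 100 x 22 x 26 mm at the bar's -y end, reaching along the jig's x. Not to be pushed by hand. Directions as the jig; its origin lies off the arm, whose centre is at x 4, y -69, z 57 mm from it.
- pad: Black rubber pad 36 x 26 mm on the moving jaw, 11 mm proud of it. Origin: centre of its pressing face, which looks to the jig's +y. It gives 1 mm per 8 N. Free, its face is at jig y = b - 42 mm (b: bar reading in mm); it is pressed in by what its face lags behind that.
- nest_board_mid (a point): Centre of the grooved wooden nest board, 50 x 22 x 90 mm (x, y, z), 60 g, three grooves down its -y face. It already stands upright on the clamping board, its back touching the fixed jaw or up to 2 mm from it.
- sheet_mid (a point): Centre of the white plastic separator sheet, 64 x 5 x 90 mm (x, y, z), about 35 g, upright in the rack's narrow slot (7.5 mm wide). Its side edges look along its +-x and can be pinched from above, 64 mm apart; in place it overhangs the boards by 7 mm either side.
- cover_mid (a point): Centre of the plain wooden cover board, 50 x 22 x 90 mm (x, y, z), about 60 g, upright in the rack's wide slot (25 mm). Its side edges look along its +-x and can be pinched from above, 50 mm apart.
- sheet: The same sheet; origin at the centre of its lower edge, 45 mm below sheet_mid.
- cover: The same cover board; origin at the centre of its underside, 45 mm below cover_mid.
- rack: Wooden slotted rack fixed on the table, base 100 x 85 x 8 mm, slots along its x, cheeks 44 mm long (x), top at z 38, slot floor at z 8. Sheet slot at y +24, cover slot at y -22 mm. Origin: underside, at table height; z up.
- pliers: Bystander: long-nosed pliers, 150 mm long, 18 mm high, lying on the table.
- jar: Bystander: small jar, 52 mm diameter, 50 mm high.
- notebook: Bystander: field notebook 110 x 160 x 14 mm with a pencil on it, lying on the table.

How it is judged:
By the outcome, as a careful person would: the job done as asked, in the order asked, and still so for the second after the job is handed in, while the arm keeps its last pose, push and grip.
It also fails if it takes over 72 s, if anything falls off the work surface, if the arm or the gripper's body presses on something with over 40 N, if the wrist force passes 120 N, or if a joint passes its speed limit or range.

## Working session

There is one attempt and no reset: what is moved stays moved. The work goes in short steps, Python scripts to look and compute and a tool call to move; the robot and the scene stay as the last step left them, time stands still between calls to the robot, and variables do not carry over. Pictures are saved under pics/ and viewed, and the job is handed in when it is done.

Besides the shell and the picture viewer there is one more tool, called as name(argument=value, ...) on one line, values as JSON. jog_arm: Moves the arm, as the interface text tells. Its arguments: {"type":"object","properties":{"targets":{"type":"array"},"squeeze":{"type":"number"}},"required":["targets"]}

```bash
ls; mkdir -p pics; python3 - <<'E'
from bench import *
import cv2,numpy as np
print(get_state())
for n in("scene","top"):
    im,d=get_image(n); cv2.imwrite(f"pics/{n}0.png",im[:,:,::-1]); np.save(f"pics/{n}0d.npy",d); np.save(f"pics/{n}0i.npy",im)
    print(camera_info(n))
E
```

```text
pics
{'time': 0.0, 'joint_positions': array([ 1.17107564,  0.32184733, -0.07009582,  1.45166867,  0.02259722,
        1.37080364, -0.05687128]), 'qd': array([-0.00292397,  0.00121809, -0.00024292, -0.00092645,  0.00031073,
       -0.00058795,  0.00062324]), 'joint_torque': array([-1.15099323e-03, -4.91284096e+01, -4.04575747e-01, -3.12525380e+01,
       -6.38302742e-02,  4.38011752e-02,  1.88743734e-04]), 'position': array([ 0.26112624, -0.5946759 ,  0.24044895]), 'tool_rot': array([ 0.90017897,  1.37875102, -0.89856302]), 'ft_force': array([ 0.65426736,  0.07983362, -0.42993033]), 'torque': array([-0.04965764, -0.00548416, -0.04835534]), 'grip_width': 0.9977207829172423}
{'intrinsics': array([[383.55823498,   0.        , 317.53586887],
       [  0.        , 383.55823498, 193.00891356],
       [  0.        ,   0.        ,   1.        ]]), 'world_from_camera': array([[ 0.77016433, -0.52269165,  0.36556852,  0.87656279],
       [ 0.63780529,  0.63751932, -0.43217304, -0.39142523],
       [-0.00716375,  0.56600579,  0.82437014,  0.76690418],
       [ 0.        ,  0.        ,  0.        ,  1.        ]])}
{'intrinsics': array([[436.4343429 ,   0.        , 314.3730928 ],
       [  0.        , 436.4343429 , 200.27927036],
       [  0.        ,   0.        ,   1.        ]]), 'world_from_camera': array([[-0.02079024,  0.99745667, -0.06817586,  0.50596693],
       [-0.99954625, -0.01925033,  0.02316713, -0.01230108],
       [ 0.0217958 ,  0.06862657,  0.9974043 ,  1.09093558],
       [ 0.        ,  0.        ,  0.        ,  1.        ]])}
```

View pics/scene0.png

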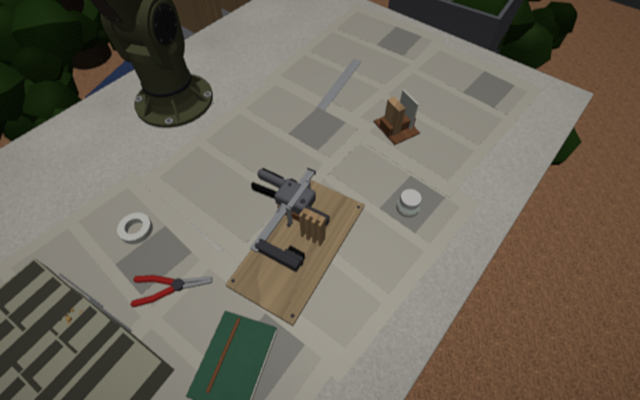

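View pics/top0.png

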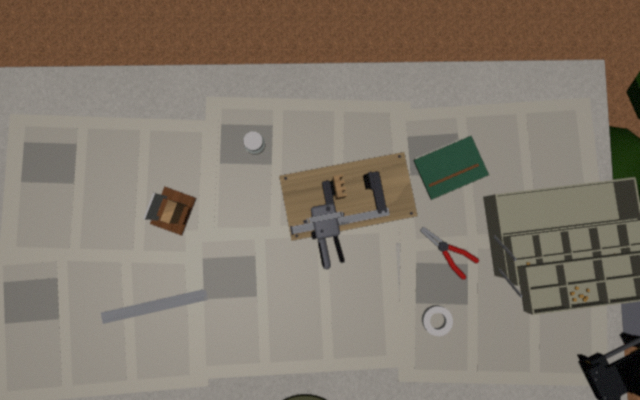

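The scene shows the board in the middle (top picture about 280-415, 155-240), the rack at top picture (172,210), the jar at (253,142), the pliers at (448,250) and the notebook at (450,167). The robot's hand is at the lower right. Next I'll enlarge crops.

```bash
python3 - <<'E'
import cv2,numpy as np
t=cv2.imread("pics/top0.png"); s=cv2.imread("pics/scene0.png")
def crop(im,x,y,w,h,k,n,step):
    c=cv2.resize(im[y:y+h,x:x+w],None,fx=k,fy=k,interpolation=cv2.INTER_CUBIC)
    for u in range((x//step+1)*step,x+w,step): cv2.putText(c,str(u),((u-x)*k,10),0,.35,(0,0,255)); cv2.line(c,((u-x)*k,12),((u-x)*k,18),(0,0,255))
    for v in range((y//step+1)*step,y+h,step): cv2.putText(c,str(v),(0,(v-y)*k),0,.35,(0,0,255)); cv2.line(c,(25,(v-y)*k),(32,(v-y)*k),(0,0,255))
    cv2.imwrite(n,c)
crop(t,270,140,155,135,5,"pics/t_jig.png",10)
crop(t,135,175,75,70,8,"pics/t_rack.png",10)
crop(s,220,150,150,115,5,"pics/s_jig.png",10)
crop(s,360,80,75,70,8,"pics/s_rack.png",10)
E
```

```text
(no output)
```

View pics/t_jig.png

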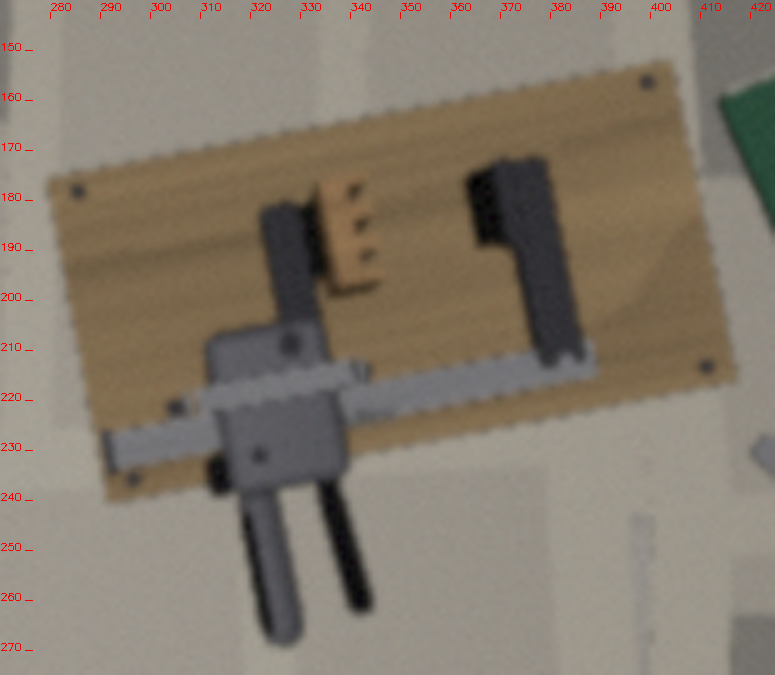

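View pics/t_rack.png

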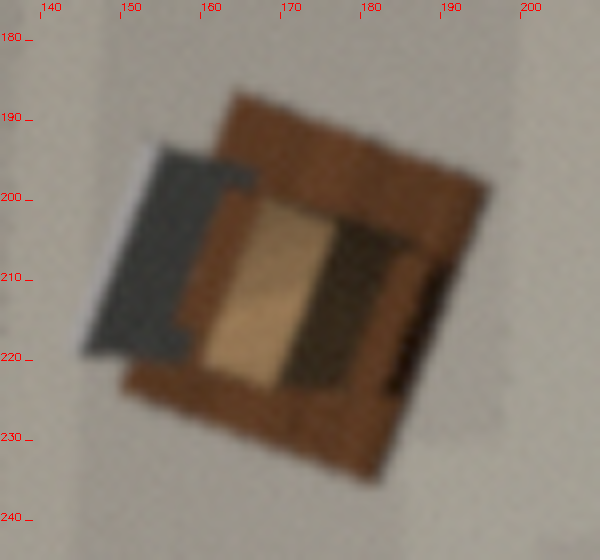

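View pics/s_jig.png

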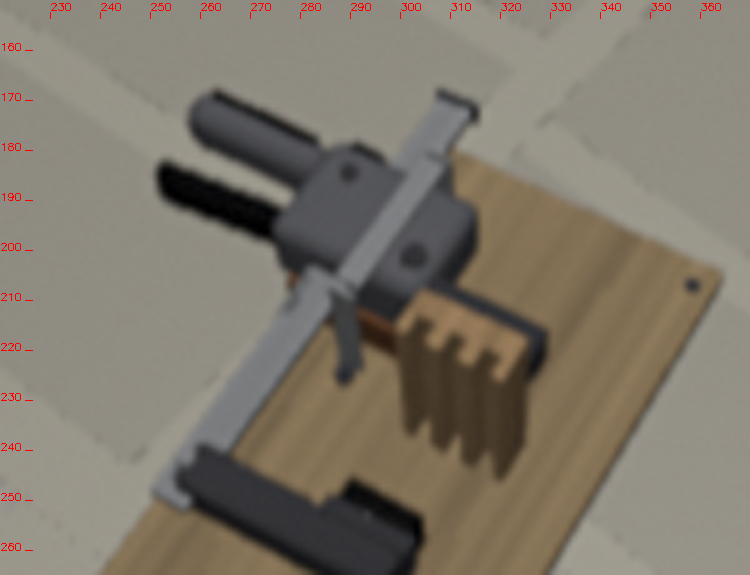

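View pics/s_rack.png

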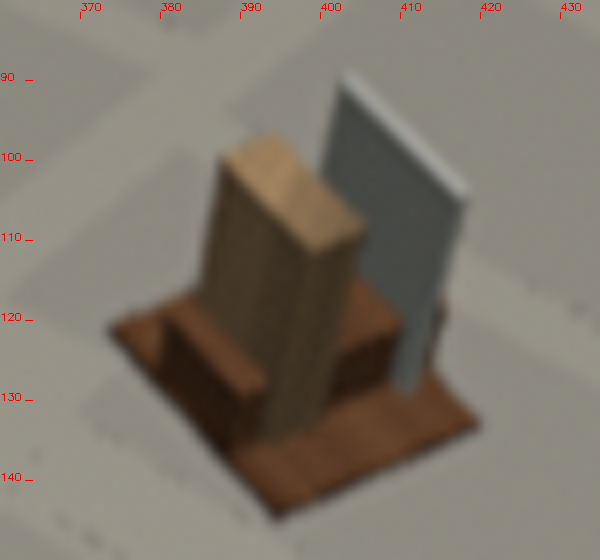

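```bash
cat > h.py <<'E'
import numpy as np
from bench import *
from scipy.optimize import least_squares
from scipy.spatial.transform import Rotation as R
CI={n:camera_info(n) for n in("scene","top")}
def proj(n,P):
    c=CI[n]; T=np.linalg.inv(c["world_from_camera"]); P=np.atleast_2d(P)
    q=P@T[:3,:3].T+T[:3,3]; q=q*[1,-1,-1]; u=q@c["intrinsics"].T
    return u[:,:2]/u[:,2:]
def fit(obs,x0,z=0):
    # obs list (cam,(x,y,z mm local),(u,v)); planar pose x,y,yaw
    def W(p,L):
        L=np.asarray(L)/1000; c,s=np.cos(p[2]),np.sin(p[2])
        return np.array([p[0]+c*L[0]-s*L[1],p[1]+s*L[0]+c*L[1],L[2]+z])
    f=lambda p:np.concatenate([proj(o[0],W(p,o[1]))[0]-o[2] for o in obs])
    r=least_squares(f,x0,loss="soft_l1"); return r.x,f(r.x).reshape(-1,2)
def unproj(n,u,v,z):
    c=CI[n]; d=np.linalg.inv(c["intrinsics"])@[u,v,1]; d=d*[1,-1,-1]
    T=c["world_from_camera"]; d=T[:3,:3]@d; o=T[:3,3]; return o+d*(z-o[2])/d[2]
E
python3 - <<'E'
from h import *
np.set_printoptions(precision=4,suppress=True)
jig=[("top",(82.5,160,12),(279.5,175.5)),("top",(82.5,-160,12),(404.5,152.5)),("top",(-82.5,-160,12),(417,216)),("top",(-82.5,160,12),(291,240))]
for n,o,x0 in [("jigtop",jig,(.55,-.02,.2)),
 ("jig both",jig+[("scene",(82.5,160,12),(364,205))],(.55,-.02,.2)),
 ("racktop",[("top",(50,42.5,8),(164.5,187)),("top",(50,-42.5,8),(196.5,198.5)),("top",(-50,-42.5,8),(182,235.5)),("top",(-50,42.5,8),(150,224))],(.5,.35,-.4)),
 ("rackscene",[("scene",(-50,-42.5,8),(394.5,144.5)),("scene",(-50,42.5,8),(420,133)),("scene",(50,-42.5,8),(373.5,121))][:3],(.5,.35,-.4))]:
    p,r=fit(o,x0); print(n,p,np.degrees(p[2])); print(r)
d=np.load("pics/top0d.npy")
for u,v in [(300,185),(330,180),(322,215),(330,195),(374,180),(148,208),(166,213),(164,211),(152,200),(300,200)]:
    print(u,v,d[v,u],unproj("top",u,v,CI["top"]["world_from_camera"][2,3]-d[v,u]))
E
```

```text
jigtop [ 0.5893 -0.1219  0.1647] 9.433924402445543
[[-0.6108 -0.5483]
 [ 0.0638 -0.5701]
 [ 0.6744  0.5859]
 [-0.0928  0.4879]]
jig both [ 0.5898 -0.1222  0.1617] 9.262726195480102
[[-0.4246 -0.9484]
 [ 0.3138 -0.5934]
 [ 0.7332  0.5975]
 [-0.103   0.116 ]
 [-0.1511 -1.0012]]
racktop [ 0.5598  0.3111 -0.3694] -21.166392607407687
[[ 0.0201 -0.6646]
 [ 0.2665 -0.4109]
 [ 0.0808  0.706 ]
 [-0.3783  0.3644]]
rackscene [ 0.58    0.2871 -1.6906] -96.8624557543327
[[  1.174  -27.8635]
 [  0.1634  -0.1226]
 [ -2.0122  14.1014]]
300 185 1.082298 [ 0.6188 -0.0024  0.0086]
330 180 1.0879054 [ 0.6306 -0.0778  0.003 ]
322 215 1.0131911 [ 0.5406 -0.0528  0.0777]
330 195 1.023831 [ 0.5877 -0.0732  0.0671]
374 180 1.0276147 [ 0.6217 -0.1788  0.0633]
148 208 0.98599327 [0.5632 0.3385 0.1049]
166 213 0.9866924 [0.5512 0.2986 0.1042]
164 211 0.9894193 [0.5559 0.3039 0.1015]
152 200 0.9890497 [0.5813 0.3307 0.1019]
300 200 1.079876 [ 0.5812 -0.0018  0.0111]
```

```bash
cat > fits.py <<'E'
from h import *
np.set_printoptions(precision=4,suppress=True)
import sys
off=float(sys.argv[1])
def go(n,o,x0):
    o=[(a,b,(c[0]-off,c[1]-off)) for a,b,c in o]
    for m in("top","scene",None):
        q=[k for k in o if m in(None,k[0])]
        if len(q)<3: continue
        p,r=fit(q,x0); print(n,m,p,"deg %.2f"%np.degrees(p[2]),"rms %.2f"%np.sqrt((r**2).mean()))
T,S="top","scene"
go("jig",[(T,(82.5,160,12),(279.5,175.5)),(T,(82.5,-160,12),(404.5,152.5)),(T,(-82.5,-160,12),(417,216)),(T,(-82.5,160,12),(291,240)),
 (S,(82.5,160,12),(364.2,204.5)),(S,(82.5,-160,12),(292.5,322)),(S,(-82.5,-160,12),(228,283))],(.55,-.02,.2))
go("rack",[(T,(50,42.5,8),(164.5,187)),(T,(50,-42.5,8),(196.5,198.5)),(T,(-50,-42.5,8),(182,235.5)),(T,(-50,42.5,8),(150,224)),
 (S,(50,-42.5,8),(394.5,144.5)),(S,(50,42.5,8),(420,133)),(S,(-50,-42.5,8),(373.5,121))],(.5,.35,-.4))
def box(w,t,z,tp,sc):
    a=[(w,t,z),(w,-t,z),(-w,-t,z),(-w,t,z)]
    return [(T,i,j) for i,j in zip(a,tp)]+[(S,i,j) for i,j in zip(a,sc)]
go("sheet",box(32,2.5,98,[(153.5,192.5),(155.2,193.5),(147.1,219.7),(145,219)],[(418.8,103.8),(417.8,105.4),(402.9,89.4),(403.8,88.5)]),(.56,.33,-.37))
go("cover",box(25,11,98,[(168.1,200),(177.5,203.1),(169.4,223.5),(160.4,220.6)],[(406,108.75),(399.4,111.5),(387.5,99.4),(394.4,96.9)]),(.55,.3,-.37))
go("nest",box(25,11,102,[(333,175.6),(341.6,175),(346.4,196.6),(336.2,199.4)],[(325.6,217.6),(320,226),(299.6,215),(303.6,208)]),(.6,-.09,.16))
E
python3 fits.py 0; python3 fits.py .5
```

```text
jig top [ 0.5893 -0.1219  0.1647] deg 9.43 rms 0.51
jig scene [ 0.5912 -0.1177  0.1713] deg 9.81 rms 1.60
jig None [ 0.5903 -0.1202  0.1685] deg 9.66 rms 1.46
rack top [ 0.5598  0.3111 -0.3694] deg -21.17 rms 0.43
rack scene [ 0.5668  0.3105 -0.3733] deg -21.39 rms 0.24
rack None [ 0.5624  0.3112 -0.3593] deg -20.59 rms 0.96
sheet top [ 0.5677  0.336  -0.2991] deg -17.14 rms 0.34
sheet scene [ 0.5735  0.3395 -0.3926] deg -22.50 rms 0.40
sheet None [ 0.5699  0.337  -0.3167] deg -18.14 rms 1.16
cover top [ 0.5541  0.2941 -0.3607] deg -20.67 rms 0.17
cover scene [ 0.561   0.294  -0.3692] deg -21.15 rms 0.21
cover None [ 0.5572  0.2944 -0.3632] deg -20.81 rms 0.99
nest top [ 0.6037 -0.0928  0.1522] deg 8.72 rms 0.64
nest scene [ 0.61   -0.0942  0.1802] deg 10.32 rms 0.48
nest None [ 0.6076 -0.0933  0.1667] deg 9.55 rms 1.19
jig top [ 0.5906 -0.1207  0.1647] deg 9.44 rms 0.50
jig scene [ 0.5897 -0.1175  0.1715] deg 9.83 rms 1.55
jig None [ 0.5905 -0.1194  0.1671] deg 9.57 rms 1.25
rack top [ 0.561   0.3123 -0.3694] deg -21.16 rms 0.43
rack scene [ 0.5647  0.3112 -0.373 ] deg -21.37 rms 0.22
rack None [ 0.5624  0.3122 -0.3653] deg -20.93 rms 0.59
sheet top [ 0.5689  0.3371 -0.299 ] deg -17.13 rms 0.34
sheet scene [ 0.5715  0.3403 -0.3918] deg -22.45 rms 0.41
sheet None [ 0.57    0.3382 -0.3285] deg -18.82 rms 0.80
cover top [ 0.5553  0.2953 -0.3606] deg -20.66 rms 0.17
cover scene [ 0.559   0.2948 -0.3685] deg -21.11 rms 0.21
cover None [ 0.5568  0.2954 -0.3636] deg -20.83 rms 0.55
nest top [ 0.6048 -0.0916  0.1522] deg 8.72 rms 0.64
nest scene [ 0.6084 -0.094   0.1803] deg 10.33 rms 0.48
nest None [ 0.6069 -0.0927  0.162 ] deg 9.28 rms 0.88
```

```bash
python3 - <<'E'
from h import *
np.set_printoptions(precision=4,suppress=True)
T,S="top","scene"
o=[(T,(0,100,76),(310.8,206.4)),(T,(0,42,76),(335.6,203.3)),(T,(-78,42,76),(340.4,235.5)),(T,(-78,100,76),(314,238.6)),
(T,(-150,88,69),(327.5,269)),(T,(-144,52,68),(343,262.5)),
(T,(53,-42,70),(363,175.6)),(T,(17,-42,70),(365.4,189.4))]
o=[(a,b,(c[0]-.5,c[1]-.5)) for a,b,c in o]
def W(p,L): 
    L=np.asarray(L)/1000; c,s=np.cos(p[2]),np.sin(p[2]); return np.array([p[0]+c*L[0]-s*L[1],p[1]+s*L[0]+c*L[1],L[2]])
p,r=fit(o,(.57,-.1,.165)); print(p,np.degrees(p[2])); print(r)
im=__import__("cv2").imread("pics/scene0.png")
import cv2
for nm in (T,S):
    im=cv2.imread(f"pics/{nm}0.png"); k=5
    x,y,w,h=(270,140,155,135) if nm==T else (220,150,150,115)
    c=cv2.resize(im[y:y+h,x:x+w],None,fx=k,fy=k,interpolation=cv2.INTER_CUBIC)
    def poly(P,col):
        u=proj(nm,[W(p,q) for q in P]); u=((u+.5-[x,y])*k).astype(int); cv2.polylines(c,[u.reshape(-1,1,2)],True,col,1)
    rect=lambda a,b,e,f,z:[(a,e,z),(b,e,z),(b,f,z),(a,f,z)]
    poly(rect(-78,0,42,100,76),(0,0,255)); poly(rect(-150,-74,78,98,71),(0,255,0)); poly(rect(-144,-82,46,58,70),(255,255,0))
    poly(rect(10,60,13,35,102),(255,0,0)); poly(rect(-82.5,82.5,-160,160,12),(255,0,255)); poly(rect(17,53,35,42,70),(255,255,255));poly(rect(17,53,-42,-53,70),(255,255,255))
    poly(rect(-54,-36,-60,42,66),(0,128,255))
    cv2.imwrite(f"pics/ov_{nm}.png",c)
E
```

```text
[ 0.5783 -0.122   0.1727] 9.894516221745384
[[-1.1375  0.5956]
 [-1.5391 -1.0486]
 [ 0.2119 -0.3443]
 [ 2.1076  1.3882]
 [-0.4394  0.4432]
 [-1.316   1.3325]
 [ 1.3644 -1.9444]
 [ 2.0112 -0.841 ]]
```

View pics/ov_top.png

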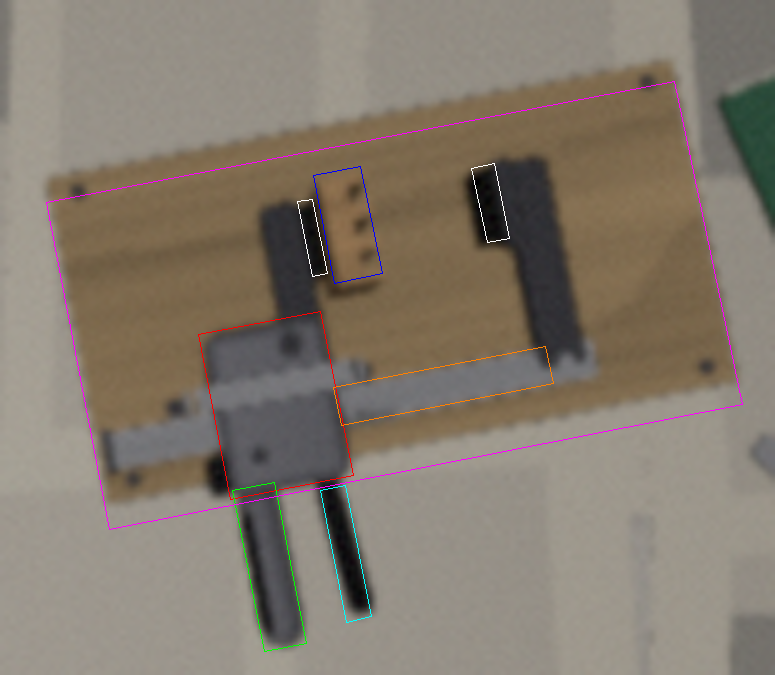

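View pics/ov_scene.png

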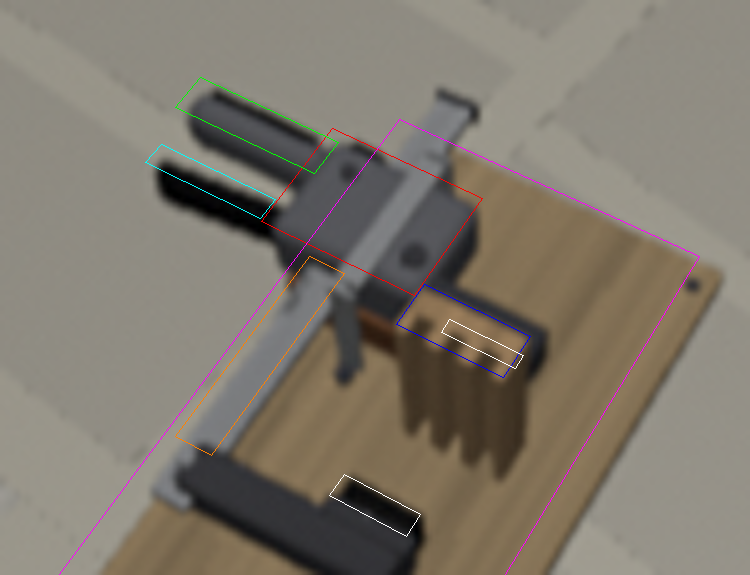

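```bash
python3 - <<'E'
from h import *
np.set_printoptions(precision=4,suppress=True)
s=get_state(); M=R.from_rotvec(s["tool_rot"]).as_matrix(); print(M,s["position"])
# depth plane checks
for nm,pts in (("top",[(338,185),(322,230),(295,180),(350,160),(250,250),(374,180),(170,212),(150,206),(190,195)]),("scene",[(312,217),(300,195),(270,290),(397,104),(411,97),(230,150)])):
    d=np.load(f"pics/{nm}0d.npy"); c=CI[nm]
    for u,v in pts:
        q=np.linalg.inv(c["intrinsics"])@[u,v,1]*np.median(d[v-1:v+2,u-1:u+2]); q=q*[1,-1,-1]
        w=c["world_from_camera"]@np.append(q,1); print(nm,u,v,w[:3])
E
```

```text
[[-0.0008  0.9156  0.4021]
 [ 0.0016  0.4021 -0.9156]
 [-1.     -0.0001 -0.0018]] [ 0.2611 -0.5947  0.2406]
top 338 185 [ 0.6074 -0.0899  0.1019]
top 322 230 [ 0.5059 -0.0521  0.0771]
top 295 180 [0.6311 0.0097 0.0119]
top 350 160 [ 0.6809 -0.1298 -0.0006]
top 250 250 [0.4602 0.1243 0.0019]
top 374 180 [ 0.6209 -0.1776  0.0708]
top 170 212 [0.5536 0.2918 0.0973]
top 150 206 [0.5682 0.3375 0.0952]
top 190 195 [0.5995 0.2716 0.002 ]
scene 312 217 [ 0.6097 -0.0942  0.0999]
scene 300 195 [ 0.5438 -0.0573  0.0756]
scene 270 290 [ 0.6193 -0.2413  0.0108]
scene 397 104 [0.5611 0.295  0.0976]
scene 411 97 [0.5736 0.3417 0.0953]
scene 230 150 [ 0.2707 -0.0298  0.0002]
```

```bash
cat > plan.py <<'E'
from h import *
def down(az):  # tool x down, z at azimuth az (deg)
    a=np.radians(az); z=np.array([np.cos(a),np.sin(a),0]); x=np.array([0,0,-1.]); return np.column_stack([x,np.cross(z,x),z])
def plan(wps,jaw,pose=None,vmax=6.0):
    """wps: list of (pos, az, jaw or None); prints rows"""
    s=get_state(); M=R.from_rotvec(s["tool_rot"]).as_matrix(); p=s["position"].copy()
    if pose is not None: p,M=np.array(pose[0]),down(pose[1])
    rows=[]
    for tp,az in wps:
        T=down(az); tp=np.array(tp); rv=R.from_matrix(M.T@T).as_rotvec(degrees=True)
        n=max(1,int(np.ceil(max(np.linalg.norm(rv)/10.5,np.linalg.norm(tp-p)*100/vmax))))
        for i in range(n):
            rv=R.from_matrix(M.T@T).as_rotvec(degrees=True)/(n-i)
            d=M.T@(tp-p)*100/(n-i); row=np.round(np.concatenate([rv,d]),2); rows.append(row)
            p=p+M@row[3:]/100; M=M@R.from_rotvec(row[:3],degrees=True).as_matrix()
    for r in rows: print([float(k)+0 for k in r]+[jaw])
    print("end",p,R.from_matrix(M).as_rotvec(),len(rows))
def rep():
    s=get_state(); M=R.from_rotvec(s["tool_rot"]).as_matrix(); z=M[:,2]
    print("t",s["time"],"p",s["position"].round(4),"az %.2f"%np.degrees(np.arctan2(z[1],z[0])),"xaxis",M[:,0].round(4),"q",s["joint_positions"].round(3),"F",s["ft_force"].round(2),"w",s["grip_width"])
E
python3 -c "
from plan import *
plan([((.48,-.2,.25),-40),((.57,.338,.25),-20)],8.7)"
```

```text
[-3.29, -0.01, 0.0, -0.11, 4.49, -3.42, 8.7]
[-3.29, -0.01, 0.0, -0.11, 4.68, -3.15, 8.7]
[-3.29, -0.01, 0.0, -0.11, 4.85, -2.88, 8.7]
[-3.28, -0.01, 0.0, -0.12, 5.01, -2.6, 8.7]
[-3.29, -0.01, 0.0, -0.12, 5.15, -2.31, 8.7]
[-3.28, -0.02, -0.01, -0.11, 5.27, -2.01, 8.7]
[-3.29, -0.01, 0.0, -0.12, 5.38, -1.7, 8.7]
[-3.28, -0.02, -0.01, -0.12, 5.47, -1.39, 8.7]
[-2.0, 0.0, 0.0, 0.0, 4.7, -2.77, 8.7]
[-2.0, 0.0, 0.0, 0.0, 4.79, -2.6, 8.7]
[-2.0, 0.0, 0.0, 0.0, 4.88, -2.43, 8.7]
[-2.0, 0.0, 0.0, 0.0, 4.96, -2.26, 8.7]
[-2.0, 0.0, 0.0, 0.0, 5.04, -2.09, 8.7]
[-2.0, 0.0, 0.0, 0.0, 5.11, -1.91, 8.7]
[-2.0, 0.0, 0.0, 0.0, 5.17, -1.73, 8.7]
[-2.0, 0.0, 0.0, 0.0, 5.23, -1.55, 8.7]
[-2.0, 0.0, 0.0, 0.0, 5.28, -1.37, 8.7]
[-2.0, 0.0, 0.0, 0.0, 5.33, -1.18, 8.7]
end [0.57000801 0.33796616 0.25000306] [ 0.27387737  1.55336824 -0.27395166] 18
```

jog_arm(targets=[[-3.3,0,0,-0.1,4.5,-3.4,8.7],[-3.3,0,0,-0.1,4.7,-3.15,8.7],[-3.3,0,0,-0.1,4.85,-2.9,8.7],[-3.3,0,0,-0.1,5.0,-2.6,8.7],[-3.3,0,0,-0.1,5.15,-2.3,8.7],[-3.3,0,0,-0.1,5.25,-2.0,8.7],[-3.3,0,0,-0.1,5.4,-1.7,8.7],[-3.3,0,0,-0.1,5.5,-1.4,8.7]])

```text
time: 1.1
position: [0.4808, -0.1983, 0.2494]
tool_rot: [0.543, 1.502, -0.544]
ft_force: [0.5, -0.1, -0.2]
grip_width: 1.0
```

jog_arm(targets=[[-2,0,0,0,4.7,-2.8,8.7],[-2,0,0,0,4.8,-2.6,8.7],[-2,0,0,0,4.9,-2.4,8.7],[-2,0,0,0,5.0,-2.3,8.7],[-2,0,0,0,5.0,-2.1,8.7],[-2,0,0,0,5.1,-1.9,8.7],[-2,0,0,0,5.2,-1.7,8.7],[-2,0,0,0,5.2,-1.5,8.7],[-2,0,0,0,5.3,-1.4,8.7],[-2,0,0,0,5.3,-1.2,8.7]])

```text
time: 2.35
position: [0.5697, 0.3394, 0.2489]
tool_rot: [0.272, 1.554, -0.273]
ft_force: [1.5, 0.3, 0.9]
grip_width: 1.0
```

```bash
cat > look.py <<'E'
import sys,cv2,numpy as np
from bench import get_image
def look(nm,tag,x,y,w,h,k,step=10):
    im,d=get_image(nm); np.save(f"pics/{tag}d.npy",d); t=np.ascontiguousarray(im[:,:,::-1]); cv2.imwrite(f"pics/{tag}_full.png",t)
    crop(t,x,y,w,h,k,f"pics/{tag}.png",step)
def crop(im,x,y,w,h,k,n,step=10):
    c=cv2.resize(im[y:y+h,x:x+w],None,fx=k,fy=k,interpolation=cv2.INTER_CUBIC)
    for u in range((x//step+1)*step,x+w,step): cv2.putText(c,str(u),((u-x)*k,10),0,.35,(0,0,255)); cv2.line(c,((u-x)*k,12),((u-x)*k,18),(0,0,255))
    for v in range((y//step+1)*step,y+h,step): cv2.putText(c,str(v),(0,(v-y)*k),0,.35,(0,0,255)); cv2.line(c,(25,(v-y)*k),(32,(v-y)*k),(0,0,255))
    cv2.imwrite(n,c)
E
python3 -c "
from plan import *; from look import look
rep(); look('scene','s1',340,20,130,110,6); look('top','t1',100,130,130,110,6); rep()"
```

```text
t 2.35 p [0.5697 0.3394 0.2489] az -19.88 xaxis [-5.e-04 -7.e-04 -1.e+00] q [ 0.003  0.458 -0.808  1.381  0.328  1.44  -1.142] F [1.52 0.31 0.85] w 1.0000760813003027
t 2.45 p [0.5662 0.3458 0.248 ] az -19.32 xaxis [-0.0042  0.005  -1.    ] q [-0.003  0.461 -0.812  1.381  0.325  1.438 -1.141] F [-0.25  0.58 -0.34] w 0.9979680301300997
```

View pics/s1.png

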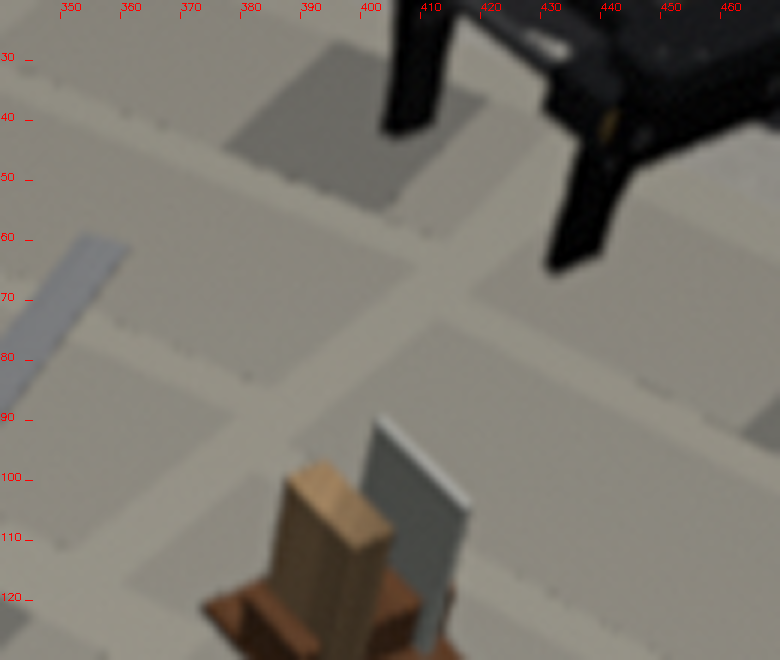

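View pics/t1.png

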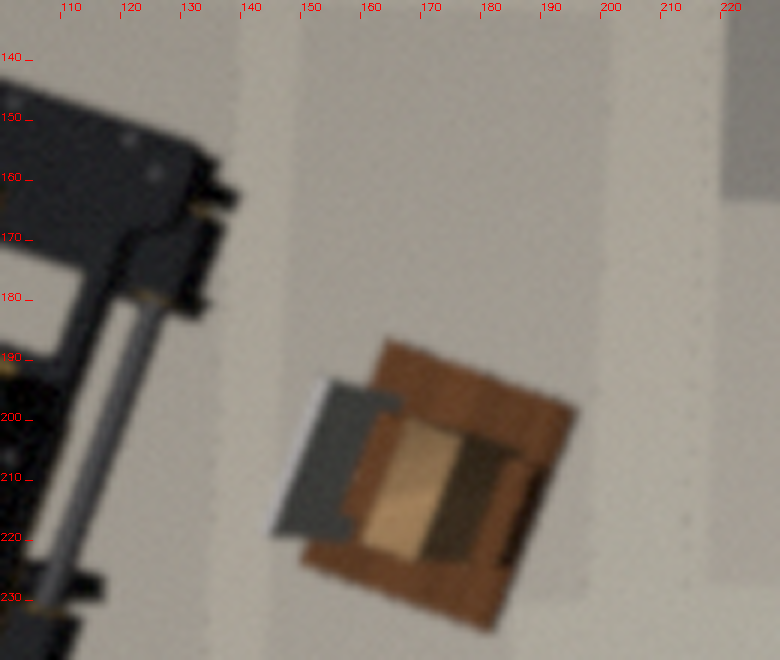

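```bash
python3 -c "
from plan import *; from look import look
rep(); look('scene','s2',380,20,80,60,10,5); rep()
s=get_state();M=R.from_rotvec(s['tool_rot']).as_matrix();p=s['position']
for z in(-43.5,-58.5,43.5,58.5):
  for y in(-9.5,9.5): print(z,y,proj('scene',p+M@np.array([19,y,z])/1000)+.5)
"
```

```text
t 2.45 p [0.5662 0.3458 0.248 ] az -19.32 xaxis [-0.0042  0.005  -1.    ] q [-0.003  0.461 -0.812  1.381  0.325  1.438 -1.141] F [-0.25  0.58 -0.34] w 0.9979680301300997
t 2.5 p [0.5673 0.3422 0.2481] az -19.52 xaxis [-0.0033  0.0017 -1.    ] q [ 1.000e-03  4.580e-01 -8.100e-01  1.383e+00  3.260e-01  1.439e+00
 -1.140e+00] F [-1.22 -1.08 -0.09] w 1.000961959392613
-43.5 -9.5 [[405.36227031  42.22202881]]
-43.5 9.5 [[411.80819327  39.67057215]]
-58.5 -9.5 [[401.37365894  38.91958183]]
-58.5 9.5 [[407.79150038  36.40843272]]
43.5 -9.5 [[429.845689    62.49354307]]
43.5 9.5 [[436.4553872  59.6876821]]
58.5 -9.5 [[434.31533862  66.19427487]]
58.5 9.5 [[440.95333976  63.34067445]]
```

View pics/s2.png

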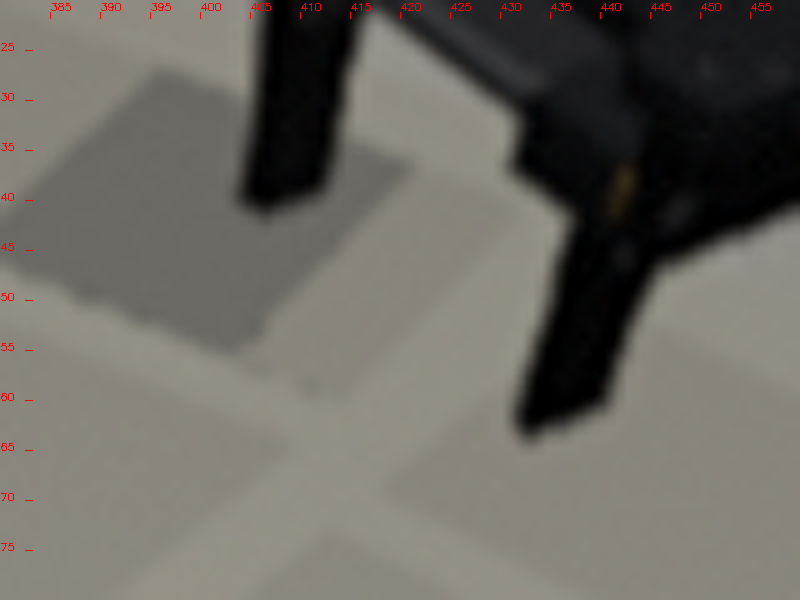

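jog_arm(targets=[[0,0,0,0,0,0,8.7],[0,0,0,0,0,0,8.7],[0,0,0,0,0,0,8.7]])

```text
time: 2.88
position: [0.57, 0.3366, 0.2498]
tool_rot: [0.274, 1.552, -0.275]
ft_force: [-0.9, -0.9, 0.1]
grip_width: 1.004
```

```bash
python3 -c "
from plan import *; from look import look
rep(); 
s=get_state();M=R.from_rotvec(s['tool_rot']).as_matrix();p=s['position']
look('scene','s3',380,20,80,60,10,5); rep()
for z in(-43.5,-50,43.5,50):
  for y in(-9.5,9.5): print(z,y,proj('scene',p+M@np.array([19,y,z])/1000)+.5)
"
```

```text
t 2.875 p [0.57   0.3366 0.2498] az -20.02 xaxis [ 9.e-04 -8.e-04 -1.e+00] q [ 0.007  0.454 -0.807  1.384  0.326  1.44  -1.14 ] F [-0.92 -0.87  0.07] w 1.00364378649746
t 2.925 p [0.5699 0.3369 0.2498] az -20.00 xaxis [ 8.e-04 -6.e-04 -1.e+00] q [ 0.007  0.454 -0.808  1.384  0.326  1.44  -1.14 ] F [-0.43  0.01  0.53] w 1.0022037525037755
-43.5 -9.5 [[405.31202466  43.18143627]]
-43.5 9.5 [[411.83419327  40.65487153]]
-50 -9.5 [[403.58404895  41.73748058]]
-50 9.5 [[410.09322794  39.22855435]]
43.5 -9.5 [[429.70099752  63.56169728]]
43.5 9.5 [[436.39851701  60.7796357 ]]
50 -9.5 [[431.62286296  65.16767387]]
50 9.5 [[438.33356636  62.36495969]]
```

View pics/s3.png

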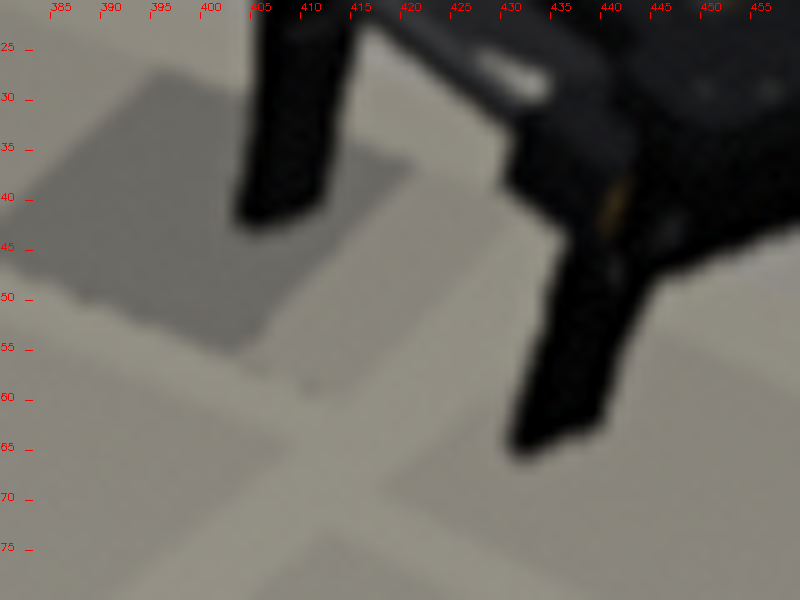

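jog_arm(targets=[[1,0,0,3,0.1,0.1,8.7],[0,0,0,4.5,0,0,8.7],[0,0,0,4.5,0,0,8.7],[0,0,0,3.5,0,0,8.7],[0,0,0,1.7,0,0,8.7],[0,0,0,0.8,0,0,8.7],[0,0,0,0,0,0,8.7],[0,0,0,0,0,0,8.7]])

```text
time: 3.92
position: [0.5715, 0.3394, 0.0711]
tool_rot: [0.287, 1.55, -0.285]
ft_force: [0.1, 0.1, -0.3]
grip_width: 1.0
```

```bash
python3 -c "
from plan import *; from look import look
rep(); look('scene','s4',360,60,80,90,7,5)"
```

```text
t 3.925 p [0.5715 0.3394 0.0711] az -20.89 xaxis [ 0.0021  0.0011 -1.    ] q [-0.027  0.592 -0.743  1.575  0.429  1.141 -1.23 ] F [ 0.06  0.05 -0.26] w 1.0003622800815823
```

View pics/s4.png

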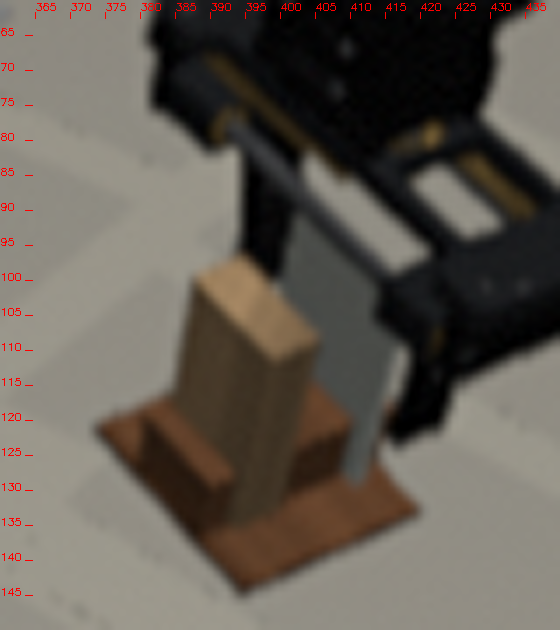

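jog_arm(targets=[[0,0,0,0,0,0,6.0],[0,0,0,0,0,0,6.0],[0,0,0,0,0,0,6.0],[0,0,0,0,0,0,6.0]], squeeze=10)

```text
time: 4.47
position: [0.5706, 0.3389, 0.0696]
tool_rot: [0.286, 1.552, -0.286]
ft_force: [-1.1, -0.7, 0.7]
grip_width: 0.733
```

```bash
python3 -c "
from plan import *; from look import look
rep(); look('scene','s5',360,60,80,90,7,5)"
```

```text
t 4.475 p [0.5706 0.3389 0.0696] az -20.88 xaxis [-0.e+00 -1.e-04 -1.e+00] q [-0.027  0.594 -0.742  1.576  0.429  1.141 -1.23 ] F [-1.12 -0.68  0.7 ] w 0.7325293364209595
```

View pics/s5.png

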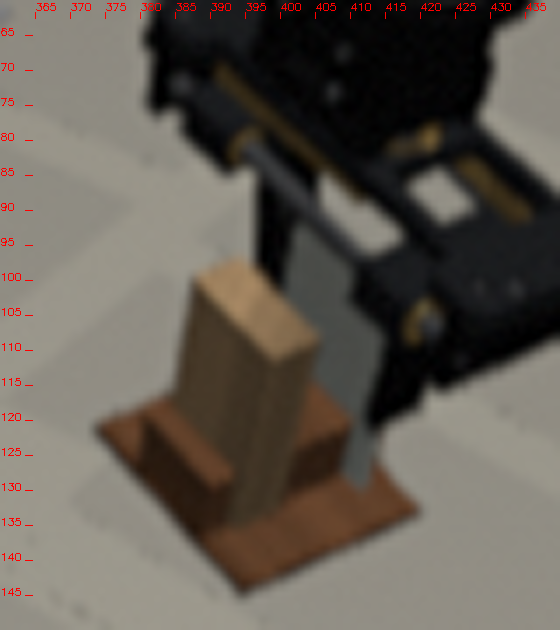

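```bash
python3 -c "
from plan import *
s=get_state();M=R.from_rotvec(s['tool_rot']).as_matrix();p=s['position']
for q in [(-20,-2.5,32),(0,-2.5,32),(15,-2.5,32),(19,-9.5,32),(19,9.5,32),(0,-9.5,32),(61,-2.5,32),(61,-5,32),(61,0,32)]: print(q,proj('scene',p+M@np.array(q)/1000)+.5)
import cv2; from look import crop
crop(cv2.imread('pics/s5_full.png'),395,85,40,50,14,'pics/s5b.png',5)
"
```

```text
(-20, -2.5, 32) [[416.40056641 107.17524492]]
(0, -2.5, 32) [[414.81067568 113.0239969 ]]
(15, -2.5, 32) [[413.65272594 117.28376187]]
(19, -9.5, 32) [[411.19305902 119.35735723]]
(19, 9.5, 32) [[417.02515803 116.77253356]]
(0, -9.5, 32) [[412.6234923  113.98416647]]
(61, -2.5, 32) [[410.27403191 129.71300815]]
(61, -5, 32) [[409.5287655  130.04988474]]
(61, 0, 32) [[411.01831529 129.37657592]]
```

View pics/s5b.png

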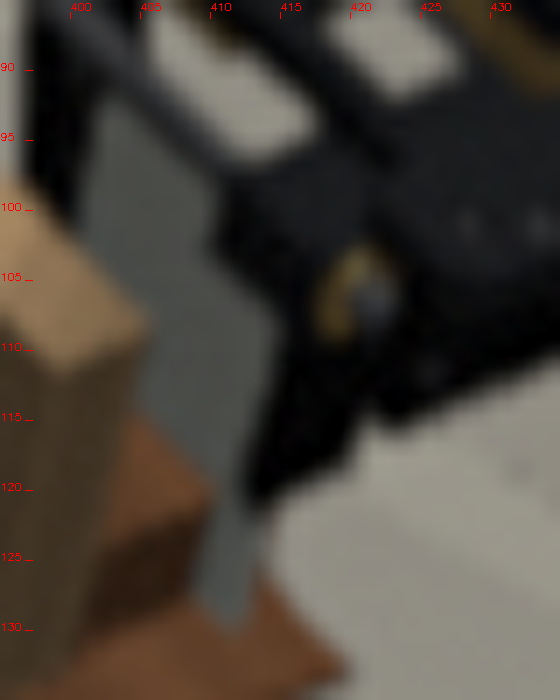

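jog_arm(targets=[[0,0,0,-1,0,0,6.0],[0,0,0,-2.5,0,0,6.0],[0,0,0,-3.5,0,0,6.0],[0,0,0,-3.5,0,0,6.0],[0,0,0,-2.5,0,0,6.0]])

```text
time: 5.15
position: [0.571, 0.3393, 0.2021]
tool_rot: [0.287, 1.55, -0.285]
ft_force: [0.5, 0.1, -0.1]
grip_width: 0.73
```

```bash
cat > ov.py <<'E'
from h import *; import cv2
def ov(nm,src,p,out,x,y,w,h,k=6,b=0,extra=[]):
    im=cv2.imread(src); c=cv2.resize(im[y:y+h,x:x+w],None,fx=k,fy=k,interpolation=cv2.INTER_CUBIC)
    def W(L):
        L=np.asarray(L)/1000; cc,s=np.cos(p[2]),np.sin(p[2]); return np.array([p[0]+cc*L[0]-s*L[1],p[1]+s*L[0]+cc*L[1],L[2]])
    def poly(P,col):
        u=proj(nm,[W(q) for q in P]); u=((u+.5-[x,y])*k).astype(int); cv2.polylines(c,[u.reshape(-1,1,2)],True,col,1)
    rect=lambda a,b,e,f,z:[(a,e,z),(b,e,z),(b,f,z),(a,f,z)]
    poly(rect(-78,0,42,100,76),(0,0,255)); poly(rect(-150,-74,78,98,71),(0,255,0)); poly(rect(-144,-82,46,58,70),(255,255,0))
    poly(rect(10,60,13,35,102),(255,0,0)); poly(rect(17,53,35,42,70),(255,255,255));poly(rect(17,53,-42+b,-53+b,70),(255,255,255))
    for P,col in extra: poly(P,col)
    cv2.imwrite(out,c)
E
python3 -c "
from ov import *
p=(.5779,-.1236,.171)
ov('scene','pics/scene0.png',p,'pics/ovs.png',240,155,110,110,7)
ov('top','pics/top0.png',p,'pics/ovt.png',290,160,110,115,6)"
```

```text
(no output)
```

View pics/ovs.png

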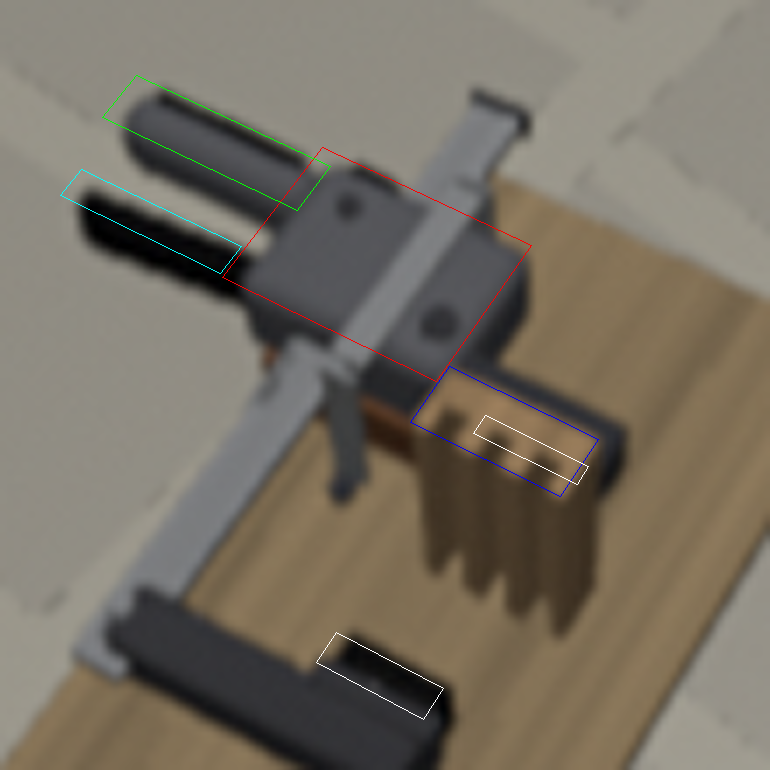

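View pics/ovt.png

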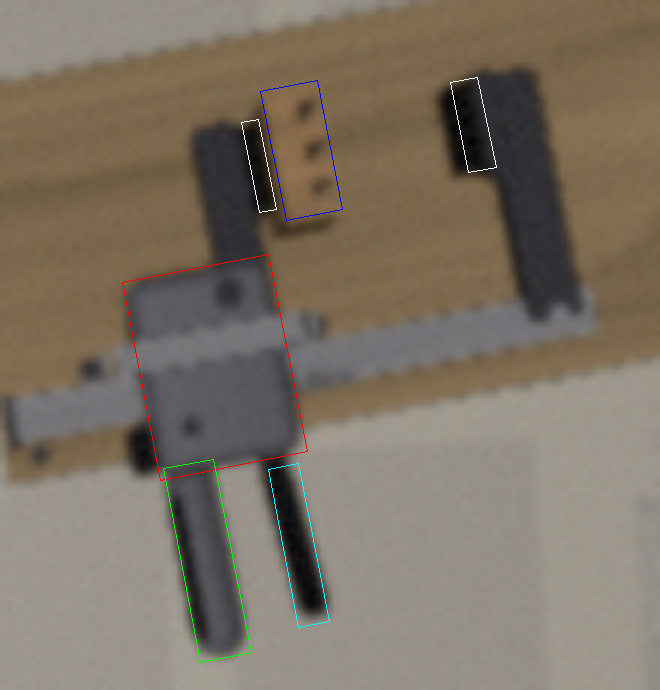

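```bash
python3 -c "
from plan import *
rep()
plan([((.6,-.02,.20),3),((.613,-.118,.20),9.7)],6.0,vmax=4.5)"
```

```text
t 5.15 p [0.571  0.3393 0.2021] az -20.88 xaxis [ 0.0021  0.0011 -1.    ] q [ 0.002  0.482 -0.795  1.445  0.346  1.355 -1.173] F [ 0.51  0.05 -0.12] w 0.7298997661197423
[-2.65, 0.01, -0.01, 0.02, -3.62, 1.72, 6.0]
[-2.65, 0.01, -0.01, 0.02, -3.69, 1.56, 6.0]
[-2.65, 0.01, -0.01, 0.02, -3.76, 1.38, 6.0]
[-2.66, 0.01, -0.01, 0.02, -3.82, 1.21, 6.0]
[-2.65, 0.01, -0.01, 0.02, -3.87, 1.03, 6.0]
[-2.66, 0.01, -0.01, 0.02, -3.91, 0.85, 6.0]
[-2.65, 0.02, -0.01, 0.02, -3.95, 0.67, 6.0]
[-2.66, 0.01, -0.01, 0.03, -3.98, 0.48, 6.0]
[-2.65, 0.02, 0.0, 0.02, -3.99, 0.29, 6.0]
[-2.23, 0.0, 0.0, 0.0, -3.28, 0.26, 6.0]
[-2.24, 0.0, 0.0, 0.0, -3.29, 0.14, 6.0]
[-2.23, 0.0, 0.0, 0.0, -3.3, 0.0, 6.0]
end [ 0.61294847 -0.11798925  0.20003565] [-0.13285883  1.56674683  0.13290987] 12
```

jog_arm(targets=[[-2.65,0,0,0,-3.6,1.7,6.0],[-2.65,0,0,0,-3.7,1.55,6.0],[-2.65,0,0,0,-3.75,1.4,6.0],[-2.65,0,0,0,-3.8,1.2,6.0],[-2.65,0,0,0,-3.9,1.05,6.0],[-2.65,0,0,0,-3.9,0.85,6.0],[-2.65,0,0,0,-3.95,0.65,6.0],[-2.65,0,0,0,-4.0,0.5,6.0],[-2.65,0,0,0,-4.0,0.3,6.0]])

```text
time: 6.28
position: [0.5998, -0.0218, 0.2004]
tool_rot: [-0.042, 1.569, 0.042]
ft_force: [0.0, -0.4, -0.6]
grip_width: 0.734
```

jog_arm(targets=[[-2.3,0,0,0,-4,0.3,6.0],[-2.3,0,0,0,-3.3,0.15,6.0],[-2.3,0,0,0,-2.6,0,6.0],[0,0,0,0,0,0,6.0],[0,0,0,0,0,0,6.0],[0,0,0,0,0,0,6.0],[0,0,0,0,0,0,6.0]])

```text
time: 7.15
position: [0.6127, -0.1176, 0.1998]
tool_rot: [-0.137, 1.566, 0.136]
ft_force: [0.2, 0.7, -0.7]
grip_width: 0.733
```

```bash
python3 -c "
from plan import *; from look import look
rep()
look('scene','s6',240,120,130,110,6)
look('top','t6',260,130,130,110,6)
rep()"
```

```text
t 7.15 p [ 0.6127 -0.1176  0.1998] az 9.96 xaxis [ 2.e-04 -1.e-04 -1.e+00] q [ 0.752  0.384 -0.768  1.555  0.273  1.312  0.125] F [ 0.25  0.66 -0.69] w 0.7333379118181997
t 7.25 p [ 0.6127 -0.1182  0.1997] az 9.92 xaxis [ 1.e-04 -1.e-04 -1.e+00] q [ 0.753  0.384 -0.767  1.555  0.273  1.312  0.125] F [-0.22  0.76  0.06] w 0.7370425026544992
```

View pics/s6.png

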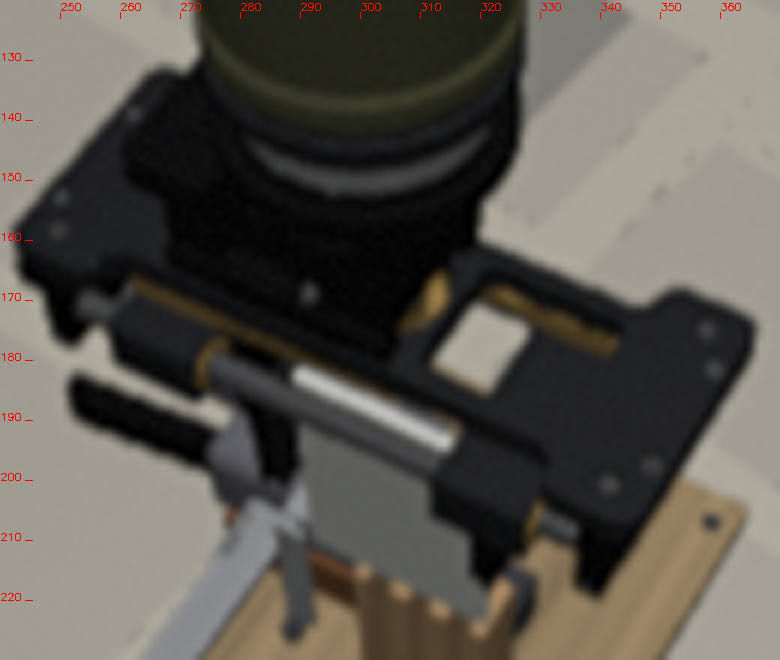

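View pics/t6.png

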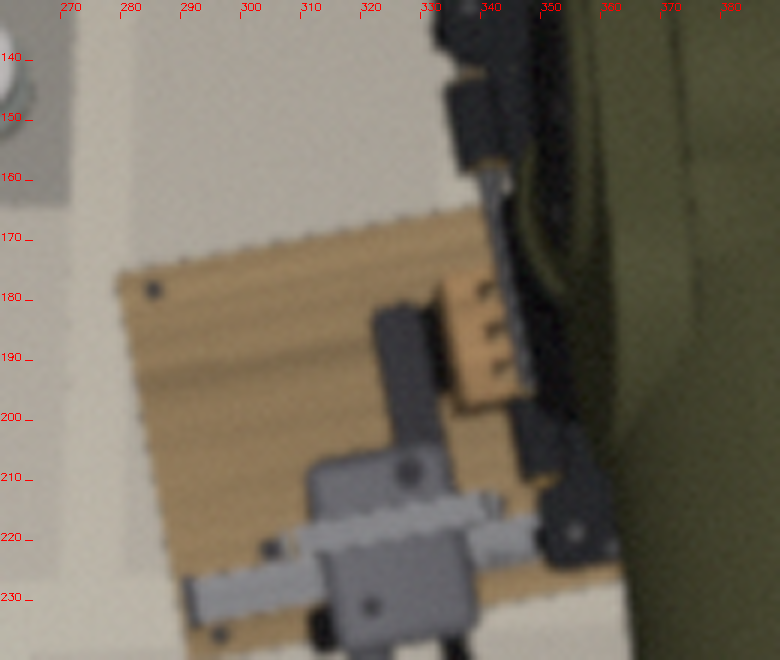

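```bash
python3 -c "
from plan import *
s=get_state();M=R.from_rotvec(s['tool_rot']).as_matrix();p=s['position']
for q in [(61.6,-2.5,32),(61.6,-2.5,-32),(61.6,2.5,32),(19,-9.5,32),(-28.4,-2.5,0),(-28.4,2.5,0),(-28.4,5,0),(61.6,0,32)]: print(q,proj('scene',p+M@np.array(q)/1000)+.5)
import cv2; from look import crop
crop(cv2.imread('pics/s6_full.png'),280,175,50,55,14,'pics/s6b.png',5)
"
```

```text
(61.6, -2.5, 32) [[319.15759514 224.59279913]]
(61.6, -2.5, -32) [[290.35435401 210.4043259 ]]
(61.6, 2.5, 32) [[320.46490004 222.58906478]]
(19, -9.5, 32) [[317.10429444 215.63872706]]
(-28.4, -2.5, 0) [[302.6816067 190.38518  ]]
(-28.4, 2.5, 0) [[304.17875211 188.3106512 ]]
(-28.4, 5, 0) [[304.92317464 187.2791375 ]]
(61.6, 0, 32) [[319.8123511  223.58924059]]
```

View pics/s6b.png

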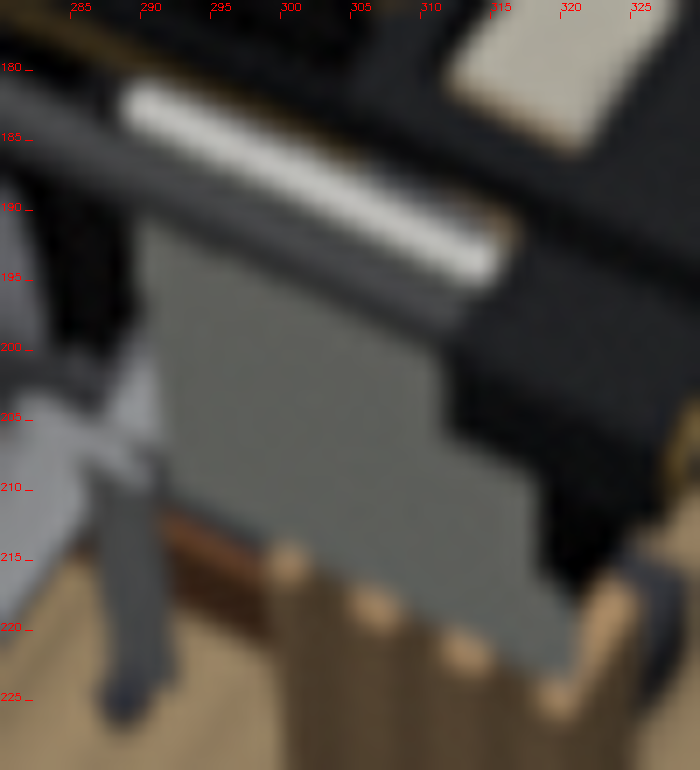

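```bash
python3 -c "
import cv2; from look import crop
crop(cv2.imread('pics/scene0.png'),290,200,50,52,14,'pics/nest.png',5)
"
```

```text
(no output)
```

View pics/nest.png

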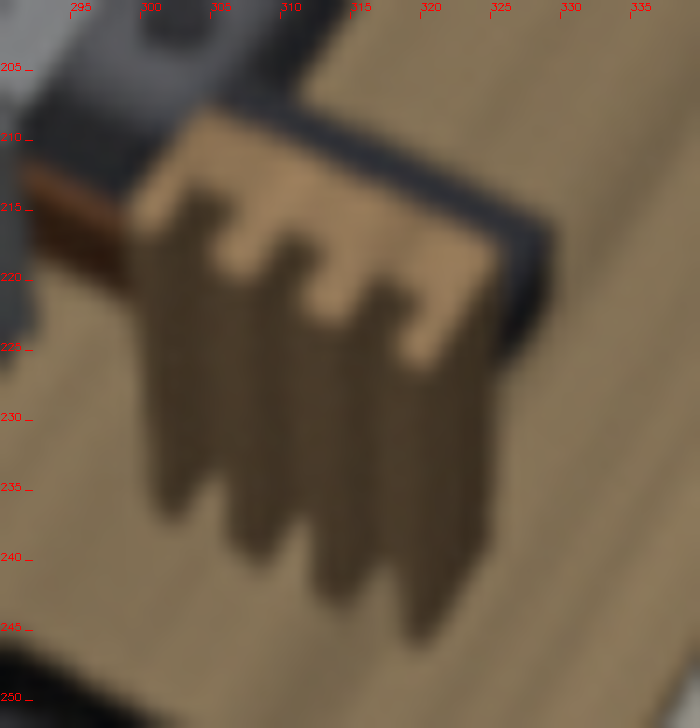

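```bash
python3 -c "
from h import *
S='scene'
o=[(S,(-25,11,102),(304.4,207.6)),(S,(25,11,102),(325.7,217.6)),(S,(25,-11,102),(319.8,226.7)),(S,(-25,-11,102),(299.2,216)),(S,(25,-11,12),(320,246.5)),(S,(25,11,12),(325.1,238.8))]
o=[(a,b,(c[0]-.5,c[1]-.5)) for a,b,c in o]
p,r=fit(o,(.6,-.09,.17)); print(p,np.degrees(p[2]));print(r)
"
```

```text
[ 0.60882888 -0.09438465  0.17054795] 9.771677818254684
[[-0.10286318  0.02885567]
 [-0.12999974  0.39192041]
 [ 0.36198073 -0.42160858]
 [-0.50514034 -0.38115309]
 [ 0.26909561  0.24107555]
 [ 0.10190692  0.1212483 ]]
```

jog_arm(targets=[[0,0,0,2.5,0,0,6.0],[0,0,0,4,0,0,6.0],[0,0,0,3,0,0,6.0],[0,0,0,1.5,0,0,6.0],[0,0,0,1,0,0,6.0],[0,0,0,0.4,0,0,6.0],[0,0,0,0,0,0,6.0],[0,0,0,0,0,0,6.0]])

```text
time: 8.25
position: [0.6133, -0.1189, 0.0764]
tool_rot: [-0.136, 1.565, 0.135]
ft_force: [-0.1, 0.3, 0.3]
grip_width: 0.738
```

```bash
python3 -c "
from plan import *; from look import look
rep()
look('scene','s7',260,160,80,90,8,5)
rep()"
```

```text
t 8.25 p [ 0.6133 -0.1189  0.0764] az 9.86 xaxis [ 1.4e-03 -5.0e-04 -1.0e+00] q [ 0.717  0.497 -0.721  1.678  0.361  1.102  0.062] F [-0.14  0.32  0.31] w 0.7377795023092235
t 8.3 p [ 0.6132 -0.119   0.0764] az 9.85 xaxis [ 1.3e-03 -5.0e-04 -1.0e+00] q [ 0.717  0.497 -0.721  1.678  0.361  1.102  0.062] F [-0.03  0.45  0.41] w 0.7292289331307223
```

View pics/s7.png

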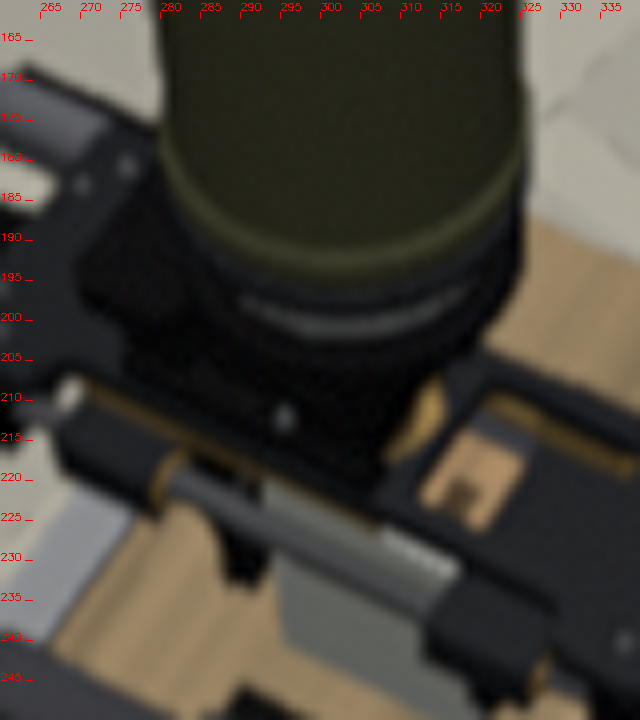

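jog_arm(targets=[[0,0,0,0,0.3,0,6.0],[0,0,0,0,0.3,0,6.0],[0,0,0,0,0.2,0,6.0],[0,0,0,0,0.1,0,6.0],[0,0,0,0,0,0,6.0],[0,0,0,0,0,0,6.0]])

```text
time: 9.05
position: [0.6111, -0.1102, 0.0755]
tool_rot: [-0.135, 1.567, 0.135]
ft_force: [-0.2, -0.4, -0.4]
grip_width: 0.731
```

```bash
python3 -c "
from plan import *; from look import look
rep()
look('scene','s8',260,180,90,80,8,5)
look('top','t8',320,155,45,55,12,5)
rep()
s=get_state();M=R.from_rotvec(s['tool_rot']).as_matrix();p=s['position']
for q in [(61.6,-1,32),(61.6,-1,-32),(61.6,4,32),(-28.4,-1,0),(-28.4,4,0)]: print(q,proj('scene',p+M@np.array(q)/1000)+.5)
"
```

```text
t 9.05 p [ 0.6111 -0.1102  0.0755] az 9.85 xaxis [ 0.e+00 -2.e-04 -1.e+00] q [ 0.708  0.493 -0.724  1.687  0.36   1.099  0.049] F [-0.2  -0.42 -0.45] w 0.7314681854875273
t 9.15 p [ 0.6111 -0.1102  0.0755] az 9.85 xaxis [-0.e+00 -1.e-04 -1.e+00] q [ 0.708  0.493 -0.724  1.687  0.36   1.099  0.049] F [-0.22 -0.09 -0.61] w 0.733561992128584
(61.6, -1, 32) [[321.56414058 249.83852134]]
(61.6, -1, -32) [[296.3637673  236.86996091]]
(61.6, 4, 32) [[322.69843973 248.01968269]]
(-28.4, -1, 0) [[307.61455968 222.55708739]]
(-28.4, 4, 0) [[308.88943015 220.67091468]]
```

View pics/s8.png

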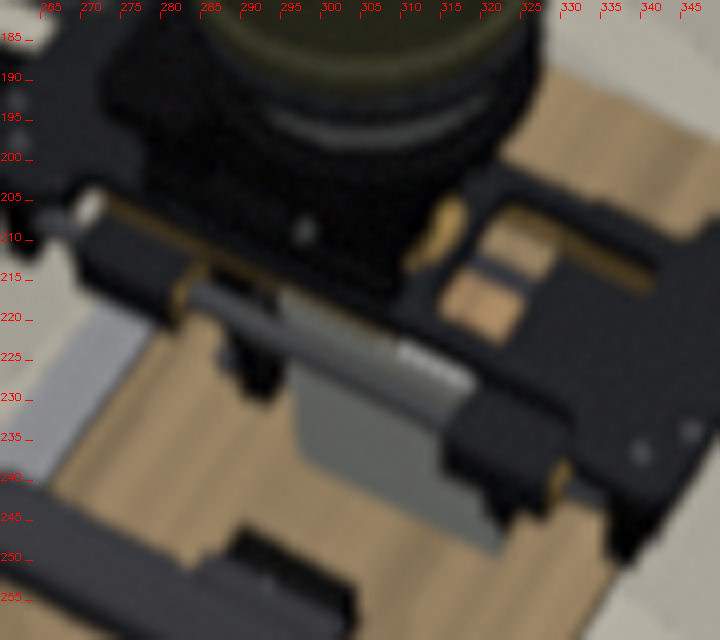

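View pics/t8.png

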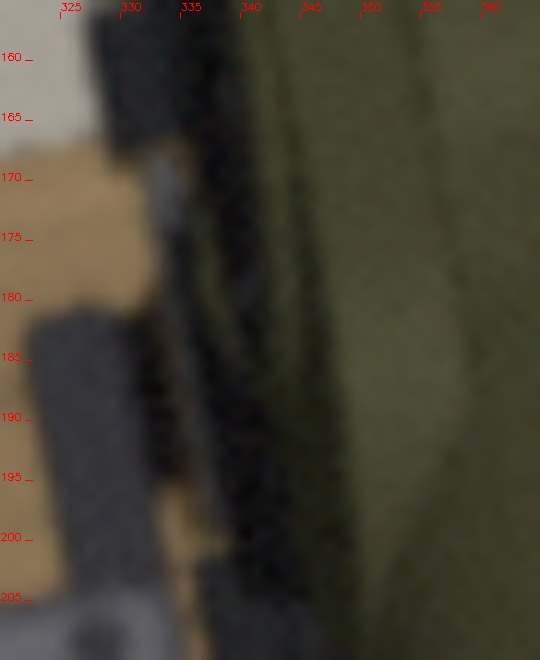

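jog_arm(targets=[[0,0,0,0,0.1,0,6.0],[0,0,0,0,0.05,0,6.0],[0,0,0,0,0,0,6.0]])

```text
time: 9.52
position: [0.6109, -0.1084, 0.0755]
tool_rot: [-0.135, 1.567, 0.135]
ft_force: [0.0, -0.8, -0.1]
grip_width: 0.731
```

```bash
python3 -c "
from plan import *
rep()"
```

```text
t 9.525 p [ 0.6109 -0.1084  0.0755] az 9.87 xaxis [-0.e+00 -1.e-04 -1.e+00] q [ 0.707  0.492 -0.725  1.689  0.359  1.099  0.047] F [ 0.03 -0.81 -0.1 ] w 0.7311019231276514
```

jog_arm(targets=[[0,0,0,0,0.05,0,6.0],[0,0,0,0.1,0.0,0,6.0],[0,0,0,0.1,0,0,6.0],[0,0,0,0,0,0,6.0]])

```text
time: 10.02
position: [0.6108, -0.1082, 0.0736]
tool_rot: [-0.135, 1.567, 0.135]
ft_force: [0.4, 0.1, 0.8]
grip_width: 0.734
```

```bash
python3 -c "
from plan import *
rep()"
```

```text
t 10.025 p [ 0.6108 -0.1082  0.0736] az 9.86 xaxis [ 1.e-04 -2.e-04 -1.e+00] q [ 0.705  0.494 -0.724  1.691  0.361  1.095  0.045] F [0.41 0.08 0.84] w 0.7340262948839584
```

jog_arm(targets=[[0,0,0,0.1,0,0,6.0],[0,0,0,0,0,0,6.0]])

```text
time: 10.28
position: [0.6109, -0.1081, 0.0735]
tool_rot: [-0.136, 1.567, 0.135]
ft_force: [-3.6, -0.1, 5.5]
grip_width: 0.73
```

```bash
python3 -c "
from plan import *
rep()"
```

```text
t 10.275 p [ 0.6109 -0.1081  0.0735] az 9.85 xaxis [-0.e+00 -6.e-04 -1.e+00] q [ 0.705  0.494 -0.724  1.69   0.362  1.095  0.044] F [-3.64 -0.11  5.53] w 0.7296402623441562
```

jog_arm(targets=[[0,0,0,-0.08,0,0,6.0],[0,0,0,0,0,0,6.6],[0,0,0,0,0,0,7.0],[0,0,0,0,0,0,7.0]])

```text
time: 10.78
position: [0.6107, -0.108, 0.0731]
tool_rot: [-0.135, 1.567, 0.135]
ft_force: [-1.0, 0.2, 0.1]
grip_width: 0.802
```

```bash
python3 -c "
from plan import *; from look import look
rep()
look('scene','s9',260,180,90,80,8,5)
"
```

```text
t 10.775 p [ 0.6107 -0.108   0.0731] az 9.86 xaxis [-2.e-04  1.e-04 -1.e+00] q [ 0.705  0.494 -0.724  1.691  0.361  1.095  0.044] F [-1.03  0.24  0.06] w 0.8020863724208289
```

View pics/s9.png

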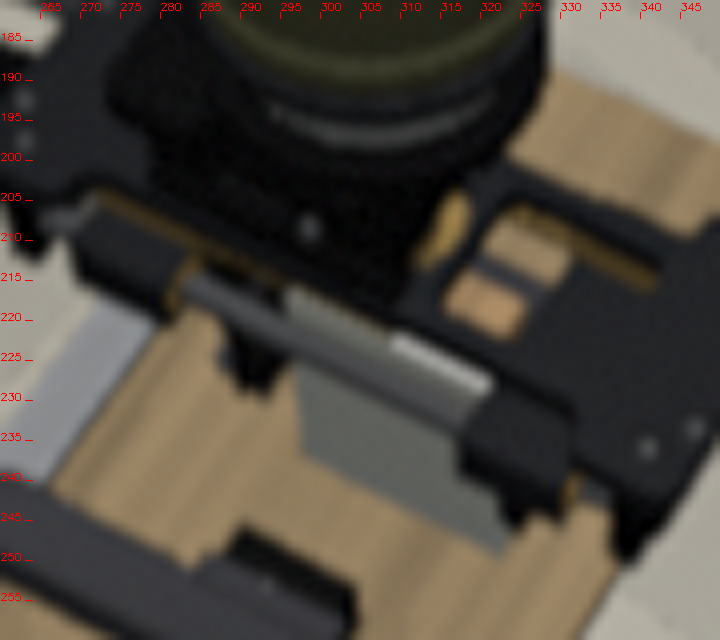

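jog_arm(targets=[[0,0,0,0,0,0,7.6],[0,0,0,-1,0,0,7.6],[0,0,0,-2.5,0,0,7.6],[0,0,0,-4,0,0,8.7],[0,0,0,-4,0,0,8.7],[0,0,0,-4,0,0,8.7]])

```text
time: 11.58
position: [0.6108, -0.1078, 0.2305]
tool_rot: [-0.136, 1.566, 0.135]
ft_force: [0.4, 0.7, -0.1]
grip_width: 0.994
```

```bash
python3 -c "
from plan import *
rep()
plan([((.6,.10,.25),0),((.557,.293,.25),-21)],8.7,vmax=5)"
```

```text
t 11.575 p [ 0.6108 -0.1078  0.2305] az 9.88 xaxis [ 9.e-04 -3.e-04 -1.e+00] q [ 0.75   0.357 -0.781  1.525  0.254  1.364  0.121] F [ 0.41  0.74 -0.11] w 0.9935952661565824
[1.98, 0.01, 0.0, -0.39, 4.13, 0.5, 8.7]
[1.97, 0.01, 0.01, -0.39, 4.15, 0.36, 8.7]
[1.98, 0.01, 0.0, -0.39, 4.16, 0.21, 8.7]
[1.97, 0.01, 0.01, -0.39, 4.16, 0.07, 8.7]
[1.98, 0.01, 0.0, -0.39, 4.16, -0.07, 8.7]
[5.25, 0.0, 0.0, 0.0, 4.82, -1.07, 8.7]
[5.25, 0.0, 0.0, 0.0, 4.71, -1.51, 8.7]
[5.25, 0.0, 0.0, 0.0, 4.55, -1.94, 8.7]
[5.25, 0.0, 0.0, -0.01, 4.35, -2.35, 8.7]
end [0.55697618 0.29301143 0.25003993] [ 0.28756226  1.55162519 -0.28767304] 9
```

jog_arm(targets=[[2,0,0,-0.4,4.1,0.5,8.7],[2,0,0,-0.4,4.1,0.4,8.7],[2,0,0,-0.4,4.2,0.2,8.7],[2,0,0,-0.4,4.2,0.1,8.7],[2,0,0,-0.4,4.2,-0.1,8.7],[5.2,0,0,0,4.8,-1.0,8.7],[5.2,0,0,0,4.7,-1.5,8.7],[5.2,0,0,0,4.5,-1.9,8.7],[5.2,0,0,0,4.3,-2.3,8.7]])

```text
time: 12.7
position: [0.5588, 0.2933, 0.2492]
tool_rot: [0.289, 1.55, -0.289]
ft_force: [0.1, 0.1, 0.1]
grip_width: 1.001
```

jog_arm(targets=[[0,0,0,0,0,0,8.7],[0,0,0,0,0,0,8.7],[0,0,0,0,0,0,8.7],[0,0,0,0,0,0,8.7]])

```text
time: 13.2
position: [0.5599, 0.2903, 0.2483]
tool_rot: [0.288, 1.551, -0.289]
ft_force: [-0.1, -0.0, 0.5]
grip_width: 1.001
```

```bash
python3 -c "
from plan import *; from look import look
rep()
look('scene','s10',280,180,60,75,10,5)
rep()
look('top','t10',310,155,60,60,10,5)
"
```

```text
t 13.2 p [0.5599 0.2903 0.2483] az -21.08 xaxis [ 1.e-04 -5.e-04 -1.e+00] q [ 0.119  0.387 -0.833  1.47   0.287  1.411 -1.091] F [-0.06 -0.03  0.51] w 1.000574976035083
t 13.25 p [0.5598 0.2906 0.2483] az -21.05 xaxis [ 1.e-04 -4.e-04 -1.e+00] q [ 0.118  0.387 -0.833  1.47   0.287  1.411 -1.091] F [-0.16 -0.27  0.03] w 1.0036459543236622
```

View pics/s10.png

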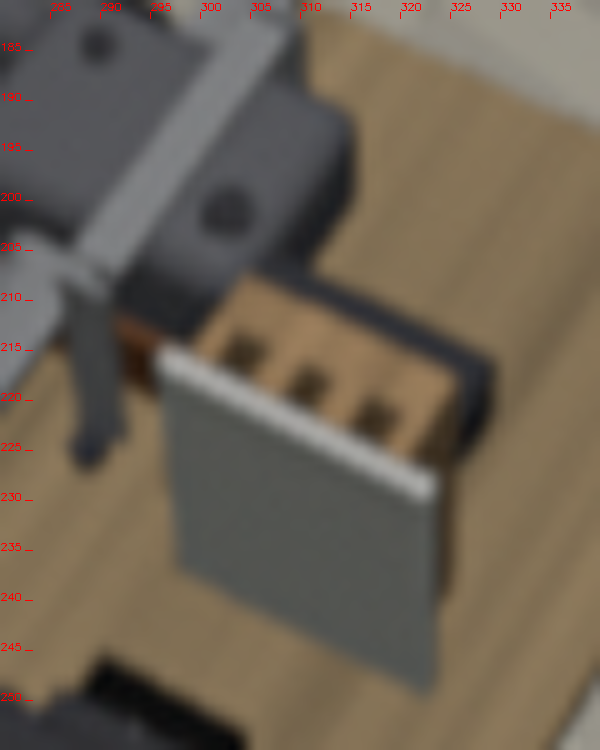

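View pics/t10.png

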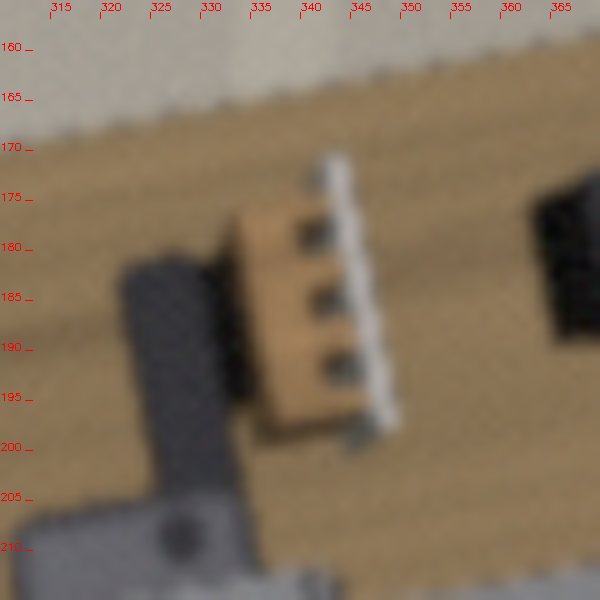

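jog_arm(targets=[[0,0,0,3,0.05,-0.2,8.7],[0,0,0,4.5,0,0,8.7],[0,0,0,4.5,0,0,8.7],[0,0,0,3.3,0,0,8.7],[0,0,0,1.7,0,0,8.7],[0,0,0,0.8,0,0,8.7],[0,0,0,0,0,0,8.7],[0,0,0,0,0,0,8.7]])

```text
time: 14.3
position: [0.5583, 0.2936, 0.0717]
tool_rot: [0.288, 1.55, -0.286]
ft_force: [-0.3, 0.2, 0.0]
grip_width: 0.997
```

```bash
python3 -c "
from plan import *; from look import look
rep(); look('scene','s11',360,70,70,80,9,5)
s=get_state();M=R.from_rotvec(s['tool_rot']).as_matrix();p=s['position']
for q in [(19,-9.5,43.5),(19,9.5,43.5)]: print(q,proj('scene',p+M@np.array(q)/1000)+.5)
"
```

```text
t 14.3 p [0.5583 0.2936 0.0717] az -20.95 xaxis [ 2.1e-03  9.0e-04 -1.0e+00] q [ 0.07   0.531 -0.769  1.665  0.405  1.109 -1.178] F [-0.31  0.22  0.04] w 0.9974254014622129
(19, -9.5, 43.5) [[400.47365699 129.19691981]]
(19, 9.5, 43.5) [[406.50263269 126.49681328]]
```

View pics/s11.png

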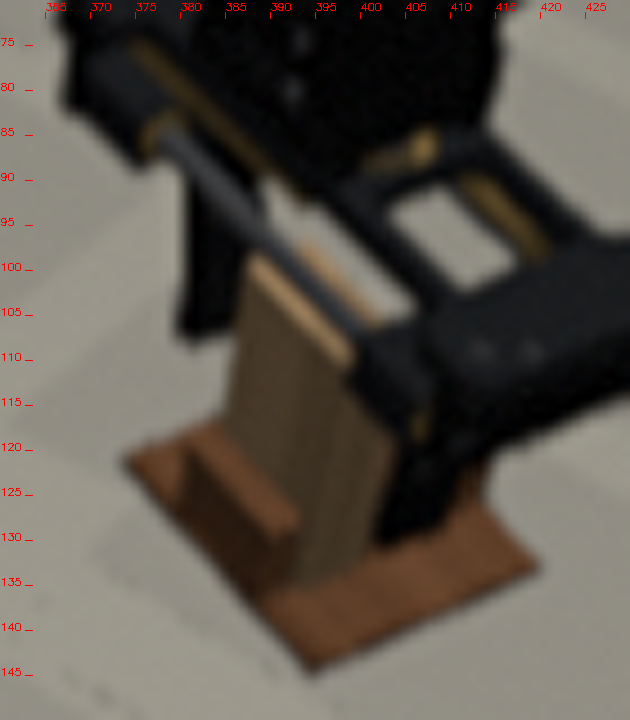

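jog_arm(targets=[[0,0,0,0,-0.15,0,8.7],[0,0,0,0,0,0,4.6],[0,0,0,0,0,0,4.6],[0,0,0,0,0,0,4.6],[0,0,0,0,0,0,4.6],[0,0,0,0,0,0,4.6]], squeeze=12)

```text
time: 15.1
position: [0.5569, 0.2917, 0.0702]
tool_rot: [0.287, 1.552, -0.287]
ft_force: [0.4, 0.1, 0.9]
grip_width: 0.573
```

```bash
python3 -c "
from plan import *; from look import look
rep(); look('scene','s12',370,75,55,65,11,5)
s=get_state();M=R.from_rotvec(s['tool_rot']).as_matrix();p=s['position']
for q in [(19,-9.5,25),(19,9.5,25),(62,-11,25),(62,11,25),(62,-11,-25)]: print(q,proj('scene',p+M@np.array(q)/1000)+.5)
"
```

```text
t 15.1 p [0.5569 0.2917 0.0702] az -20.93 xaxis [-2.e-04 -0.e+00 -1.e+00] q [ 0.073  0.53  -0.769  1.67   0.404  1.108 -1.177] F [0.42 0.13 0.93] w 0.5726039386600434
(19, -9.5, 25) [[395.20202592 125.21252857]]
(19, 9.5, 25) [[401.19436668 122.56862497]]
(62, -11, 25) [[392.1784793 136.9153041]]
(62, 11, 25) [[398.89264139 133.89231975]]
(62, -11, -25) [[381.42035657 125.13744802]]
```

View pics/s12.png

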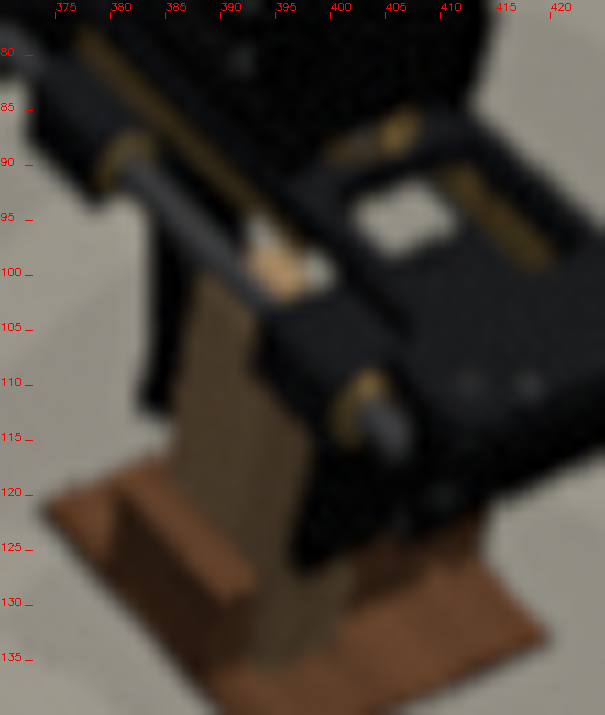

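jog_arm(targets=[[0,0,0,-1,0,0,4.6],[0,0,0,-2.5,0,0,4.6],[0,0,0,-3.5,0,0,4.6],[0,0,0,-3.5,0,0,4.6],[0,0,0,-3.0,0,0,4.6]])

```text
time: 15.78
position: [0.5571, 0.2919, 0.2076]
tool_rot: [0.287, 1.55, -0.286]
ft_force: [-0.5, -0.8, -0.1]
grip_width: 0.574
```

```bash
python3 -c "
from plan import *
rep()
plan([((.6,.03,.206),3),((.616,-.14,.206),9.8)],4.6,vmax=4.5)"
```

```text
t 15.775 p [0.5571 0.2919 0.2076] az -20.93 xaxis [ 1.5e-03  5.0e-04 -1.0e+00] q [ 0.117  0.407 -0.828  1.532  0.305  1.336 -1.107] F [-0.47 -0.78 -0.09] w 0.574037438810243
[-3.99, 0.01, -0.01, 0.02, -3.82, 2.23, 4.6]
[-3.99, 0.01, -0.01, 0.03, -3.97, 1.95, 4.6]
[-3.99, 0.01, -0.01, 0.03, -4.09, 1.67, 4.6]
[-3.99, 0.02, 0.0, 0.02, -4.2, 1.39, 4.6]
[-3.98, 0.01, 0.0, 0.03, -4.29, 1.09, 4.6]
[-3.99, 0.02, -0.01, 0.02, -4.35, 0.79, 4.6]
[-1.7, 0.0, 0.0, 0.0, -4.27, 0.18, 4.6]
[-1.7, 0.0, 0.0, 0.0, -4.27, 0.05, 4.6]
[-1.7, 0.0, 0.0, 0.0, -4.27, -0.08, 4.6]
[-1.7, 0.0, 0.0, 0.0, -4.26, -0.2, 4.6]
end [ 0.61602238 -0.14001134  0.20602162] [-0.13433649  1.56663552  0.13432471] 10
```

jog_arm(targets=[[-4,0,0,0,-3.8,2.25,4.6],[-4,0,0,0,-4.0,1.95,4.6],[-4,0,0,0,-4.1,1.7,4.6],[-4,0,0,0,-4.2,1.4,4.6],[-4,0,0,0,-4.3,1.1,4.6],[-4,0,0,0,-4.35,0.8,4.6],[-1.7,0,0,0,-4.3,0.2,4.6],[-1.7,0,0,0,-4.3,0.05,4.6],[-1.7,0,0,0,-4.2,-0.1,4.6],[-1.7,0,0,0,-4.2,-0.2,4.6]])

```text
time: 17.02
position: [0.6168, -0.1414, 0.2062]
tool_rot: [-0.136, 1.566, 0.135]
ft_force: [-0.3, 0.2, -1.4]
grip_width: 0.575
```

jog_arm(targets=[[0,0,0,0,0,0,4.6],[0,0,0,0,0,0,4.6],[0,0,0,0,0,0,4.6],[0,0,0,0,0,0,4.6],[0,0,0,0,0,0,4.6]])

```text
time: 17.65
position: [0.6167, -0.1393, 0.2055]
tool_rot: [-0.136, 1.566, 0.136]
ft_force: [-0.5, -0.2, -0.1]
grip_width: 0.577
```

```bash
python3 -c "
from plan import *; from look import look
rep(); look('scene','s13',270,170,70,70,10,5)
s=get_state();M=R.from_rotvec(s['tool_rot']).as_matrix();p=s['position']
for q in [(19,-9.5,25),(62.2,-11,25),(62.2,11,25),(62.2,-11,-25),(62.2,-8,25),(62.2,-8,-25)]: print(q,proj('scene',p+M@np.array(q)/1000)+.5)
"
```

```text
t 17.65 p [ 0.6167 -0.1393  0.2055] az 9.93 xaxis [ 0.e+00 -2.e-04 -1.e+00] q [ 0.781  0.402 -0.775  1.526  0.286  1.331  0.151] F [-0.53 -0.24 -0.11] w 0.5765638095218808
(19, -9.5, 25) [[307.56012615 221.60208551]]
(62.2, -11, 25) [[307.83995899 234.09626679]]
(62.2, 11, 25) [[313.83478483 225.02971101]]
(62.2, -11, -25) [[284.90380412 222.49281794]]
(62.2, -8, 25) [[308.66817412 232.84367683]]
(62.2, -8, -25) [[285.76224114 221.28863708]]
```

View pics/s13.png

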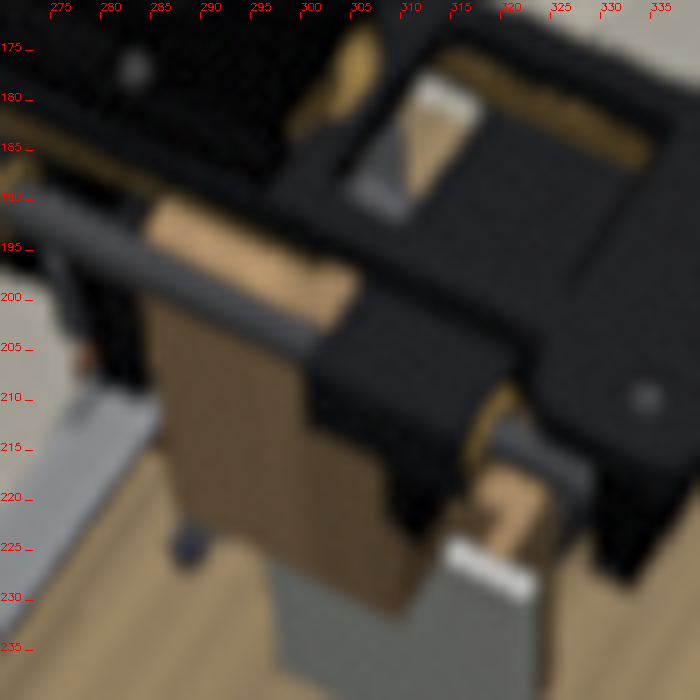

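jog_arm(targets=[[0,0,0,2.5,0.3,0,4.6],[0,0,0,4,0.3,0,4.6],[0,0,0,3,0.1,0,4.6],[0,0,0,1.7,0,0,4.6],[0,0,0,1.2,0,0,4.6],[0,0,0,0.5,0,0,4.6],[0,0,0,0,0,0,4.6],[0,0,0,0,0,0,4.6],[0,0,0,0,0,0,4.6]])

```text
time: 18.82
position: [0.6159, -0.1333, 0.0771]
tool_rot: [-0.136, 1.566, 0.135]
ft_force: [-1.1, 0.4, -0.1]
grip_width: 0.574
```

```bash
python3 -c "
from plan import *; from look import look
rep(); look('scene','s14',265,190,75,75,10,5)
s=get_state();M=R.from_rotvec(s['tool_rot']).as_matrix();p=s['position']
for q in [(62.2,-7.3,25),(62.2,-7.3,-25)]: print(q,proj('scene',p+M@np.array(q)/1000)+.5)
t=np.array([.6140,-.1246,0]);print(M.T@(t-p))
"
```

```text
t 18.825 p [ 0.6159 -0.1333  0.0771] az 9.86 xaxis [ 1.1e-03 -5.0e-04 -1.0e+00] q [ 0.74   0.511 -0.73   1.663  0.373  1.111  0.078] F [-1.13  0.4  -0.1 ] w 0.5739982587656102
(62.2, -7.3, 25) [[312.08728036 259.43726424]]
(62.2, -7.3, -25) [[292.14781473 248.93761831]]
[ 0.0769096   0.00889042 -0.00038362]
```

View pics/s14.png

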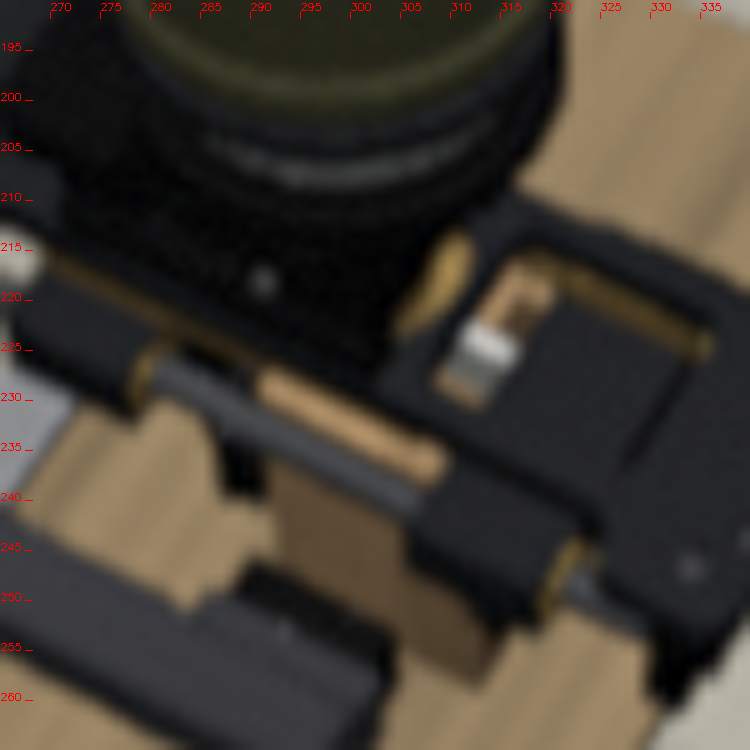

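jog_arm(targets=[[0,0,0,0,0.3,-0.03,4.6],[0,0,0,0,0.3,0,4.6],[0,0,0,0,0.15,0,4.6],[0,0,0,0,0,0,4.6],[0,0,0,0,0,0,4.6],[0,0,0,0,0,0,4.6]])

```text
time: 19.62
position: [0.6139, -0.126, 0.0763]
tool_rot: [-0.135, 1.567, 0.135]
ft_force: [-0.8, 0.3, -0.2]
grip_width: 0.57
```

```bash
python3 -c "
from plan import *; from look import look
rep(); look('scene','s15',265,190,75,75,10,5)
s=get_state();M=R.from_rotvec(s['tool_rot']).as_matrix();p=s['position']
t=np.array([.6140,-.1246,0]);print(M.T@(t-p))
"
```

```text
t 19.625 p [ 0.6139 -0.126   0.0763] az 9.85 xaxis [-0.e+00 -1.e-04 -1.e+00] q [ 0.734  0.506 -0.733  1.671  0.371  1.108  0.067] F [-0.83  0.29 -0.25] w 0.5701632335573458
[0.07633272 0.00132727 0.0002987 ]
```

View pics/s15.png

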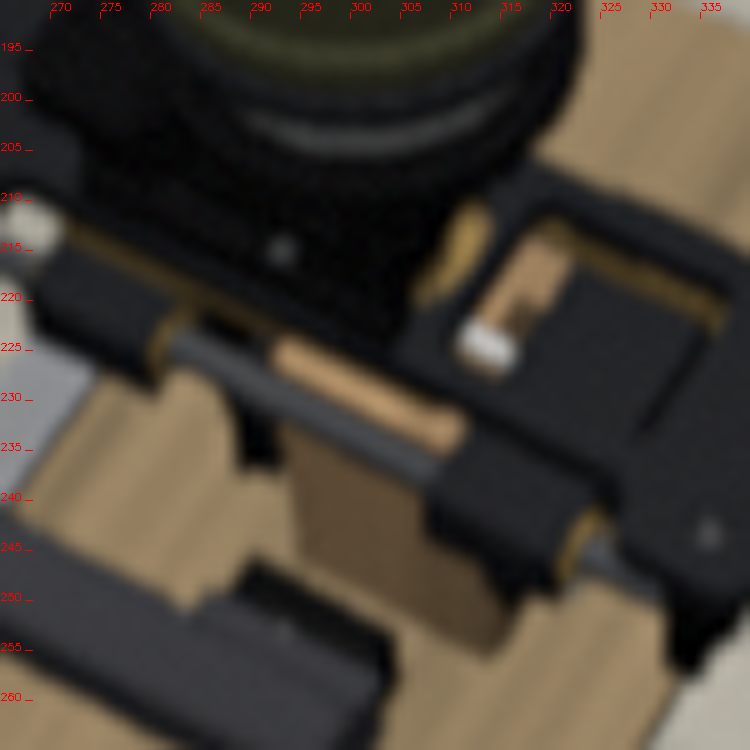

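Close. I'll push slowly in small steps, watching the force.

jog_arm(targets=[[0,0,0,0,0.1,0,4.6],[0,0,0,0,0.05,0,4.6],[0,0,0,0,0,0,4.6]])

```text
time: 20.05
position: [0.6137, -0.1243, 0.0763]
tool_rot: [-0.135, 1.567, 0.135]
ft_force: [-0.6, -0.6, -0.1]
grip_width: 0.574
```

jog_arm(targets=[[0,0,0,0,0.1,0,4.6],[0,0,0,0,0,0,4.6]])

```text
time: 20.3
position: [0.6136, -0.1241, 0.0764]
tool_rot: [-0.135, 1.566, 0.134]
ft_force: [0.9, -1.8, -0.8]
grip_width: 0.572
```

jog_arm(targets=[[0,0,0,0.13,0,0,4.6],[0,0,0,0.1,0,0,4.6],[0,0,0,0,0,0,4.6]])

```text
time: 20.68
position: [0.6138, -0.124, 0.0742]
tool_rot: [-0.136, 1.566, 0.134]
ft_force: [1.4, -3.1, 1.2]
grip_width: 0.57
```

```bash
python3 -c "
from plan import *
rep()
"
```

```text
t 20.675 p [ 0.6138 -0.124   0.0742] az 9.83 xaxis [ 6.e-04 -9.e-04 -1.e+00] q [ 0.731  0.507 -0.732  1.675  0.373  1.103  0.062] F [ 1.43 -3.09  1.17] w 0.5699963204639671
```

jog_arm(targets=[[0,0,0,0.1,0,0,4.6],[0,0,0,0,0,0,4.6]])

```text
time: 20.92
position: [0.6138, -0.1241, 0.0742]
tool_rot: [-0.136, 1.566, 0.134]
ft_force: [-1.2, -3.0, 6.7]
grip_width: 0.575
```

jog_arm(targets=[[0,0,0,-0.07,-0.05,0,4.6],[0,0,0,0,0,0,5.2],[0,0,0,0,0,0,5.8],[0,0,0,0,0,0,5.8],[0,0,0,-1,-0.1,0,5.8],[0,0,0,-2.5,0,0,5.8],[0,0,0,-4,0,0,7],[0,0,0,-4,0,0,7],[0,0,0,-3,0,0,7]])

```text
time: 22.05
position: [0.6143, -0.1246, 0.2215]
tool_rot: [-0.136, 1.564, 0.135]
ft_force: [-0.9, 0.1, -0.4]
grip_width: 0.798
```

```bash
python3 -c "
from plan import *
rep()
# grip straddle
J=np.array([.6088,-.0944]); th=.1705; c,s=np.cos(th),np.sin(th); Rm=np.array([[c,-s],[s,c]])
O=J-Rm@[.035,.024]; print('origin',O)
g=O+Rm@[-.113,.072]; print('straddle',g)
plan([((.56,-.10,.24),45),((g[0],g[1],.21),99.8)],8.0,vmax=4.5)
plan([((.56,-.10,.24),-30),((g[0],g[1],.21),-80.2)],8.0,vmax=4.5)
"
```

```text
t 22.05 p [ 0.6143 -0.1246  0.2215] az 9.88 xaxis [ 2.4e-03 -5.0e-04 -1.0e+00] q [ 0.774  0.379 -0.788  1.521  0.273  1.352  0.136] F [-0.88  0.12 -0.41] w 0.7983706069651708
origin [ 0.5783797  -0.12399063]
straddle [ 0.45480159 -0.07220792]
[-8.78, 0.03, 0.02, -0.46, 0.84, -1.23, 8.0]
[-8.78, 0.03, 0.02, -0.47, 1.02, -1.09, 8.0]
[-8.78, 0.02, 0.02, -0.46, 1.17, -0.92, 8.0]
[-8.78, 0.03, 0.03, -0.46, 1.29, -0.74, 8.0]
[-9.13, 0.0, 0.0, 0.5, 1.57, -0.91, 8.0]
[-9.13, 0.0, 0.0, 0.5, 1.69, -0.65, 8.0]
[-9.14, 0.0, 0.0, 0.5, 1.77, -0.38, 8.0]
[-9.13, 0.0, 0.0, 0.5, 1.81, -0.09, 8.0]
[-9.14, 0.0, 0.0, 0.5, 1.81, 0.2, 8.0]
[-9.13, 0.0, 0.0, 0.5, 1.75, 0.49, 8.0]
end [ 0.45475724 -0.07220188  0.2099586 ] [-1.33405592  1.12346248  1.33405463] 10
[9.97, 0.04, 0.0, -0.46, 0.84, -1.23, 8.0]
[9.97, 0.03, 0.0, -0.47, 0.61, -1.36, 8.0]
[9.97, 0.04, 0.0, -0.46, 0.37, -1.44, 8.0]
[9.97, 0.04, 0.01, -0.46, 0.11, -1.49, 8.0]
[10.04, 0.0, 0.0, 0.6, -0.57, -2.1, 8.0]
[10.04, 0.0, 0.0, 0.6, -0.93, -1.97, 8.0]
[10.04, 0.0, 0.0, 0.6, -1.26, -1.77, 8.0]
[10.04, 0.0, 0.0, 0.6, -1.55, -1.53, 8.0]
[10.04, -0.01, 0.0, 0.6, -1.79, -1.24, 8.0]
end [ 0.45476725 -0.07221959  0.20996284] [ 1.08225769  1.28517641 -1.08234693] 9
```

jog_arm(targets=[[10,0,0,-0.4,0.8,-1.2,8.0],[10,0,0,-0.4,0.6,-1.4,8.0],[10,0,0,-0.4,0.4,-1.4,8.0],[10,0,0,-0.4,0.1,-1.5,8.0],[10,0,0,0.6,-0.6,-2.1,8.0],[10,0,0,0.6,-0.9,-2.0,8.0],[10,0,0,0.6,-1.3,-1.8,8.0],[10,0,0,0.6,-1.6,-1.5,8.0],[10,0,0,0.6,-1.8,-1.2,8.0]])

```text
time: 23.18
position: [0.4531, -0.0728, 0.2052]
tool_rot: [1.085, 1.283, -1.085]
ft_force: [0.2, -0.3, 0.6]
grip_width: 0.918
```

jog_arm(targets=[[0,0,0,0,0,0,8.0],[0,0,0,0,0,0,8.0],[0,0,0,0,0,0,8.0],[0,0,0,0,0,0,8.0],[0,0,0,0,0,0,8.0]])

```text
time: 23.8
position: [0.4538, -0.0734, 0.2047]
tool_rot: [1.081, 1.286, -1.081]
ft_force: [0.5, -0.4, -0.2]
grip_width: 0.917
```

```bash
python3 -c "
from plan import *; from look import look
rep(); look('scene','s16',240,140,110,120,6); look('top','t16',285,150,110,110,7); rep()
"
```

```text
t 23.8 p [ 0.4538 -0.0734  0.2047] az -80.12 xaxis [-1.e-04  4.e-04 -1.e+00] q [ 0.79  -0.047 -0.661  1.931 -0.031  1.248 -1.259] F [ 0.53 -0.41 -0.21] w 0.9168365102259042
t 23.9 p [ 0.4537 -0.0734  0.2047] az -80.12 xaxis [-2.e-04  2.e-04 -1.e+00] q [ 0.79  -0.048 -0.661  1.931 -0.031  1.248 -1.259] F [ 0.71 -0.76 -0.33] w 0.9143435879528682
```

View pics/s16.png

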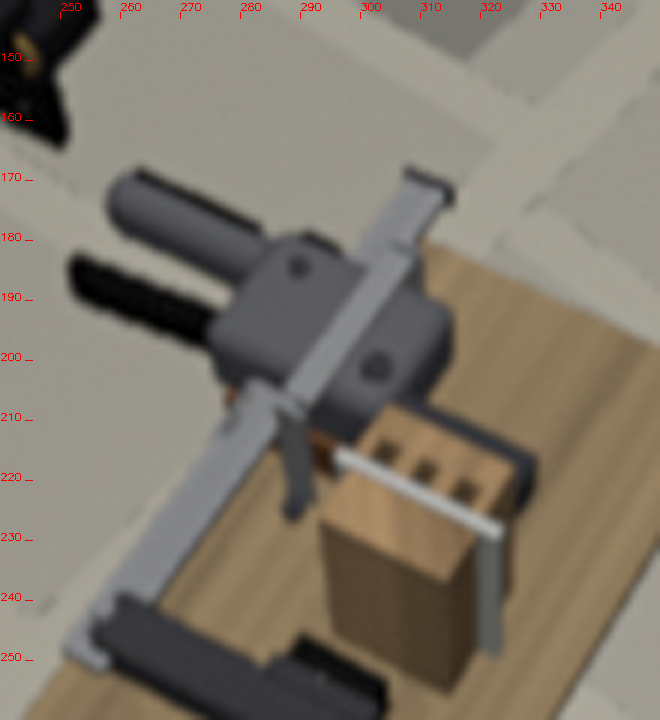

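View pics/t16.png

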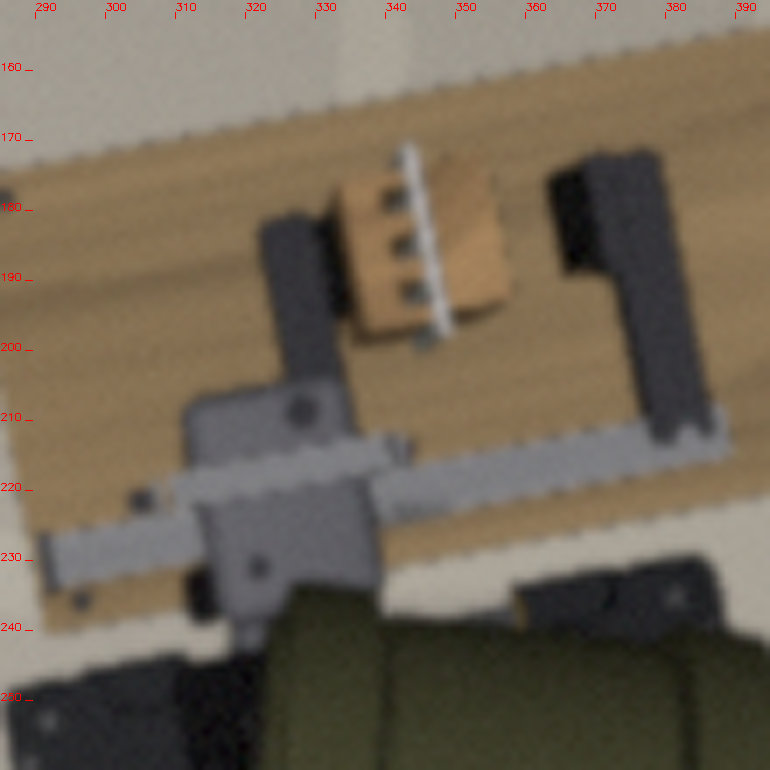

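```bash
python3 -c "
from ov import *
p=(.5784,-.1240,.1705)
rect=lambda a,b,e,f,z:[(a,e,z),(b,e,z),(b,f,z),(a,f,z)]
ov('scene','pics/scene0.png',p,'pics/ovs2.png',245,155,75,75,10,extra=[(rect(-144,-82,46,58,44),(255,128,0)),(rect(-150,-74,78,98,43),(0,128,0))])
"
```

```text
(no output)
```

View pics/ovs2.png

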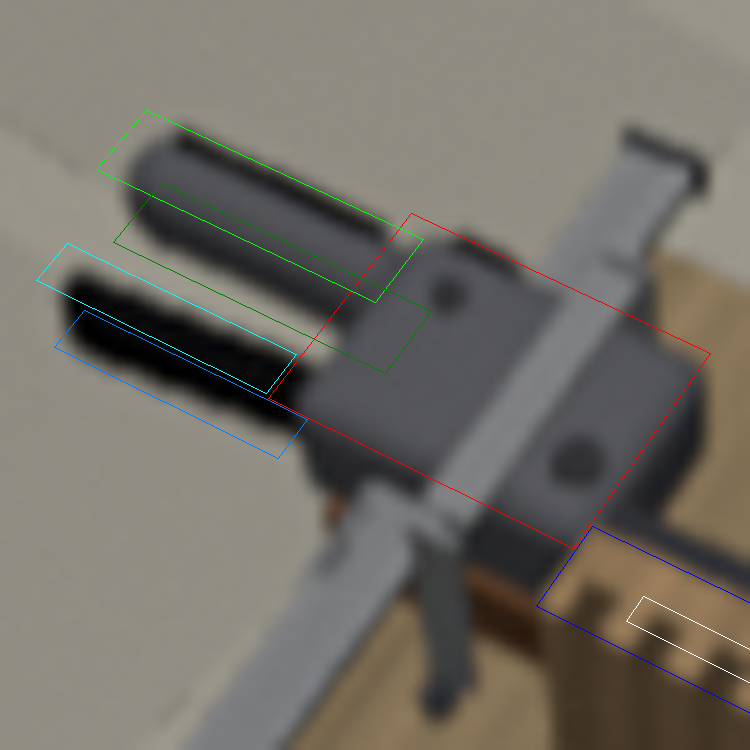

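jog_arm(targets=[[0,0,0,3,0.1,-0.1,8.0],[0,0,0,4,0.1,0,8.0],[0,0,0,3.5,0,0,8.0],[0,0,0,2.5,0,0,8.0],[0,0,0,1.2,0,0,8.0],[0,0,0,0.5,0,0,8.0],[0,0,0,0,0,0,8.0],[0,0,0,0,0,0,8.0]], squeeze=10)

```text
time: 24.9
position: [0.4562, -0.0723, 0.0586]
tool_rot: [1.082, 1.284, -1.081]
ft_force: [-0.3, -0.6, -0.2]
grip_width: 0.921
```

```bash
python3 -c "
from plan import *; from look import look
rep(); look('scene','s17',220,120,140,130,5);rep()
"
```

```text
t 24.9 p [ 0.4562 -0.0723  0.0586] az -80.14 xaxis [ 1.6e-03 -8.0e-04 -1.0e+00] q [ 0.746  0.153 -0.679  2.085  0.12   0.939 -1.397] F [-0.29 -0.62 -0.21] w 0.9208311941477585
t 24.95 p [ 0.4561 -0.0723  0.0586] az -80.14 xaxis [ 1.6e-03 -8.0e-04 -1.0e+00] q [ 0.746  0.153 -0.679  2.085  0.12   0.939 -1.397] F [-0.42 -0.95 -0.69] w 0.9183567077994627
```

View pics/s17.png

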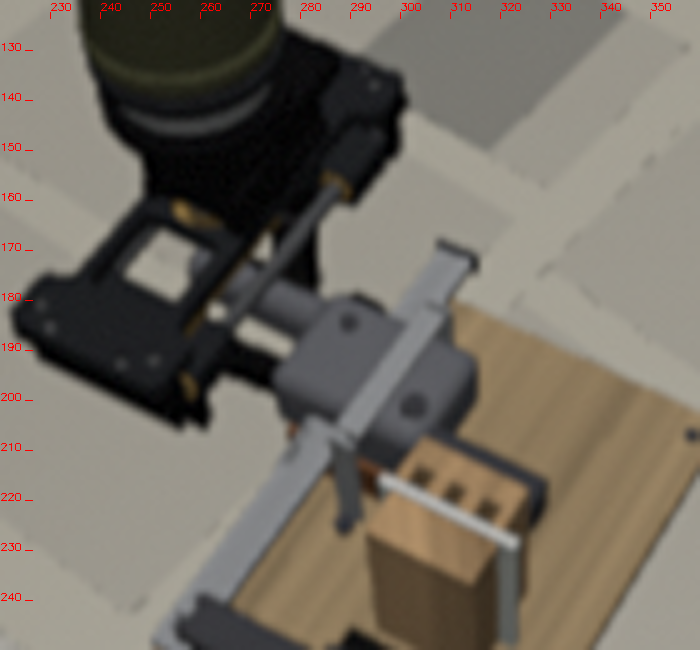

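jog_arm(targets=[[0,0,0,0,0,0,6.0],[0,0,0,0,0,0,5.4],[0,0,0,0,0,0,5.4],[0,0,0,0,0,0,5.4]], squeeze=6)

```text
time: 25.45
position: [0.4554, -0.0721, 0.0577]
tool_rot: [1.081, 1.286, -1.082]
ft_force: [0.3, 0.2, 0.5]
grip_width: 0.631
```

```bash
python3 -c "
from plan import *
rep()"
```

```text
t 25.45 p [ 0.4554 -0.0721  0.0577] az -80.14 xaxis [-0.e+00 -1.e-04 -1.e+00] q [ 0.746  0.155 -0.679  2.086  0.12   0.938 -1.397] F [0.27 0.22 0.48] w 0.6313897029223124
```

jog_arm(targets=[[0,0,0,0,0,0,5.1],[0,0,0,0,0,0,5.1]])

```text
time: 25.7
position: [0.4552, -0.0706, 0.0577]
tool_rot: [1.082, 1.288, -1.081]
ft_force: [-0.5, 4.7, 2.1]
grip_width: 0.587
```

```bash
cat >> plan.py <<'E'
TH=.1705
def jf():
    s=get_state(); p=s["position"]; O=np.array([.5784,-.1240]); c,sn=np.cos(TH),np.sin(TH); Rm=np.array([[c,-sn],[sn,c]])
    q=Rm.T@(p[:2]-O)*1000; F=Rm.T@s["ft_force"][:2]; w=s["grip_width"]*87
    print("t %.2f jig xy %.1f %.1f z %.1f width %.1f  fingers y %.1f %.1f  F jig %.1f %.1f %.1f"%(s["time"],*q,p[2]*1000,w,q[1]-w/2,q[1]+w/2,*F,s["ft_force"][2]))
E
python3 -c "
from plan import *
jf()"
```

```text
t 25.70 jig xy -112.4 73.5 z 57.7 width 51.1  fingers y 48.0 99.0  F jig 0.3 4.8 2.1
```

jog_arm(targets=[[0,0,0,0,0,-0.15,4.8],[0,0,0,0,0,-0.2,4.4],[0,0,0,0,0,-0.2,4.0],[0,0,0,0,0,-0.2,3.6],[0,0,0,0,0,-0.2,3.4],[0,0,0,0,0,0,3.4]], squeeze=8)

```text
time: 26.45
position: [0.4538, -0.0632, 0.0577]
tool_rot: [1.081, 1.285, -1.082]
ft_force: [-0.3, 1.6, 0.4]
grip_width: 0.421
```

```bash
python3 -c "
from plan import *
from look import look
jf(); look('scene','s18',220,150,120,120,6);jf()"
```

```text
t 26.45 jig xy -112.5 81.1 z 57.7 width 36.6  fingers y 62.8 99.4  F jig 0.0 1.6 0.4
t 26.50 jig xy -112.4 81.1 z 57.7 width 36.8  fingers y 62.7 99.5  F jig -0.5 2.2 0.9
```

View pics/s18.png

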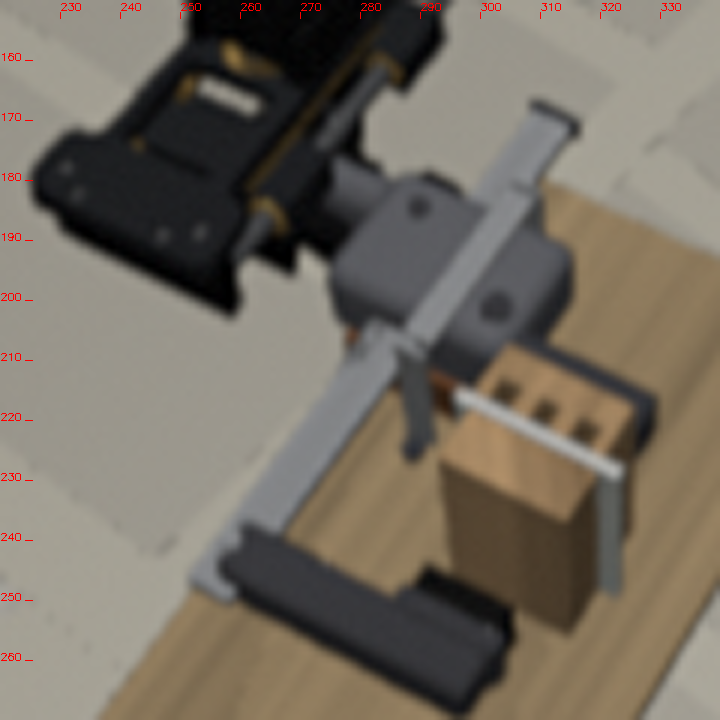

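jog_arm(targets=[[0,0,0,0,0,0.2,4.4],[0,0,0,0,0,0.2,5.0],[0,0,0,0,0,0.2,5.7],[0,0,0,0,0,0.2,5.7],[0,0,0,0,0,0,5.7],[0,0,0,0,0,0,5.7]])

```text
time: 27.25
position: [0.455, -0.0704, 0.0577]
tool_rot: [1.081, 1.286, -1.081]
ft_force: [-0.7, -0.7, -0.0]
grip_width: 0.653
```

```bash
python3 -c "
from plan import *
jf()"
```

```text
t 27.25 jig xy -112.5 73.8 z 57.7 width 56.8  fingers y 45.4 102.2  F jig -0.8 -0.6 -0.0
```

jog_arm(targets=[[0,0,0,0,0,0,5.1],[0,0,0,0,0,-0.2,4.6],[0,0,0,0,0,-0.2,4.2],[0,0,0,0,0,-0.2,3.8],[0,0,0,0,0,-0.2,3.4],[0,0,0,0,0,0,3.4]])

```text
time: 28.0
position: [0.4533, -0.0632, 0.0576]
tool_rot: [1.081, 1.286, -1.083]
ft_force: [-2.9, -4.7, 0.5]
grip_width: 0.418
```

```bash
python3 -c "
from plan import *
from look import look
jf(); look('scene','s19',220,150,120,120,6)"
```

```text
t 28.00 jig xy -113.0 81.2 z 57.6 width 36.4  fingers y 63.0 99.4  F jig -3.7 -4.1 0.5
```

View pics/s19.png

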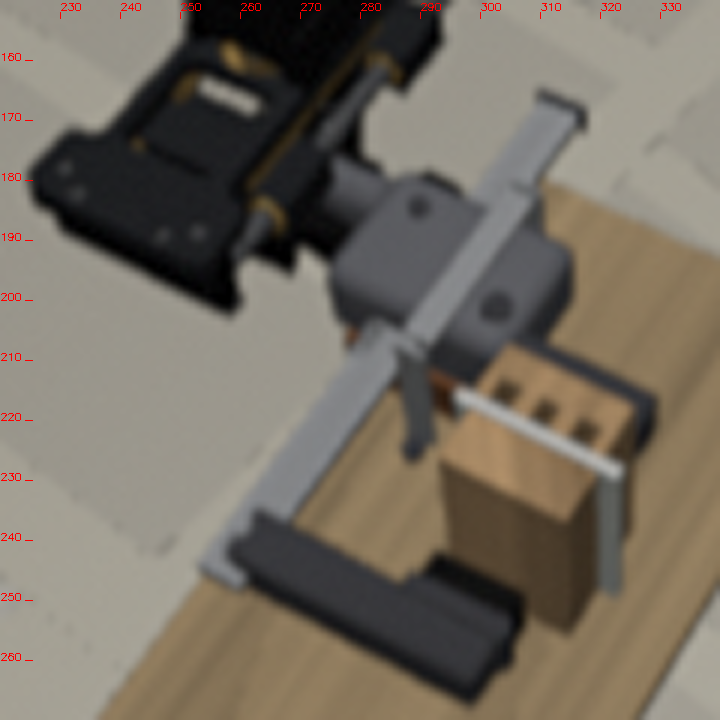

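jog_arm(targets=[[0,0,0,0,0,0.2,4.4],[0,0,0,0,0,0.2,5.0],[0,0,0,0,0,0.2,5.7],[0,0,0,0,0,0.2,5.7],[0,0,0,0,0,0,5.7],[0,0,0,0,0,0,5.7]])

```text
time: 28.8
position: [0.4552, -0.0702, 0.0578]
tool_rot: [1.081, 1.286, -1.081]
ft_force: [0.3, -0.2, -0.1]
grip_width: 0.653
```

jog_arm(targets=[[0,0,0,0,0,0,5.1],[0,0,0,0,0,-0.2,4.6],[0,0,0,0,0,-0.2,4.2],[0,0,0,0,0,-0.2,3.8],[0,0,0,0,0,-0.2,3.4],[0,0,0,0,0,0,3.4]])

```text
time: 29.55
position: [0.4533, -0.0631, 0.0577]
tool_rot: [1.081, 1.286, -1.083]
ft_force: [-3.1, -3.3, 1.1]
grip_width: 0.417
```

```bash
python3 -c "
from plan import *
from look import look
jf(); look('scene','s20',220,150,120,120,6)"
```

```text
t 29.55 jig xy -112.9 81.2 z 57.7 width 36.3  fingers y 63.1 99.3  F jig -3.6 -2.7 1.1
```

View pics/s20.png

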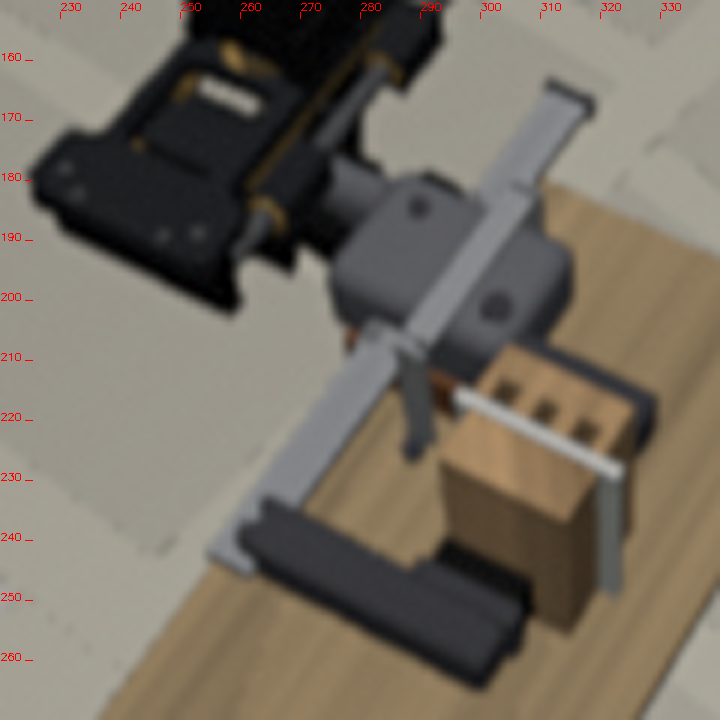

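jog_arm(targets=[[0,0,0,0,0,0.2,4.4],[0,0,0,0,0,0.2,5.0],[0,0,0,0,0,0.2,5.7],[0,0,0,0,0,0.2,5.7],[0,0,0,0,0,0,5.7],[0,0,0,0,0,0,5.7]])

```text
time: 30.35
position: [0.4552, -0.0701, 0.0578]
tool_rot: [1.082, 1.286, -1.081]
ft_force: [-0.2, -0.4, 0.3]
grip_width: 0.657
```

jog_arm(targets=[[0,0,0,0,0,0,5.1],[0,0,0,0,0,-0.2,4.6],[0,0,0,0,0,-0.2,4.2],[0,0,0,0,0,-0.2,3.8],[0,0,0,0,0,-0.2,3.4],[0,0,0,0,0,0,3.4]])

```text
time: 31.1
position: [0.4533, -0.0631, 0.0577]
tool_rot: [1.081, 1.286, -1.083]
ft_force: [-2.3, -4.2, 1.2]
grip_width: 0.418
```

```bash
python3 -c "
from plan import *
from look import look
jf(); look('scene','s21',220,150,120,120,6); look('top','t21',285,150,110,110,7)"
```

```text
t 31.10 jig xy -112.9 81.2 z 57.7 width 36.3  fingers y 63.0 99.4  F jig -3.0 -3.7 1.2
```

View pics/s21.png

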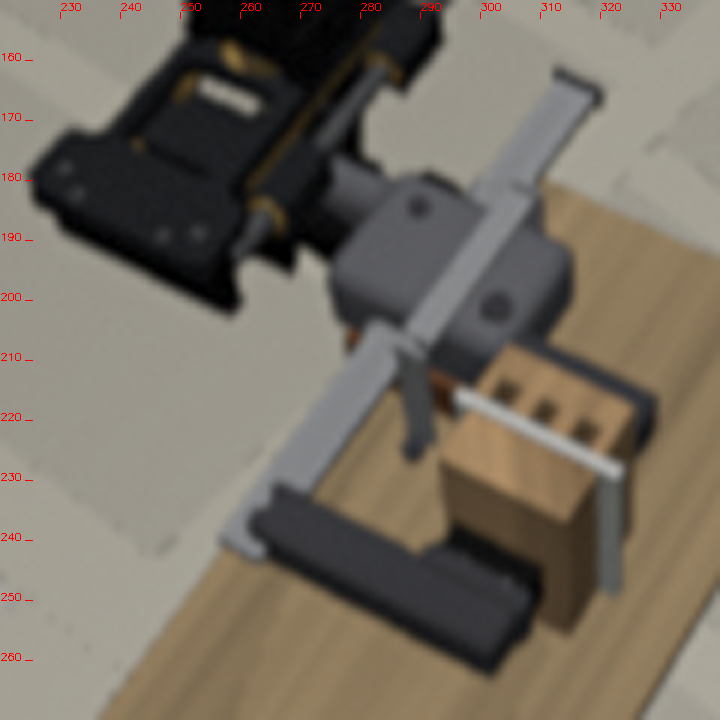

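View pics/t21.png

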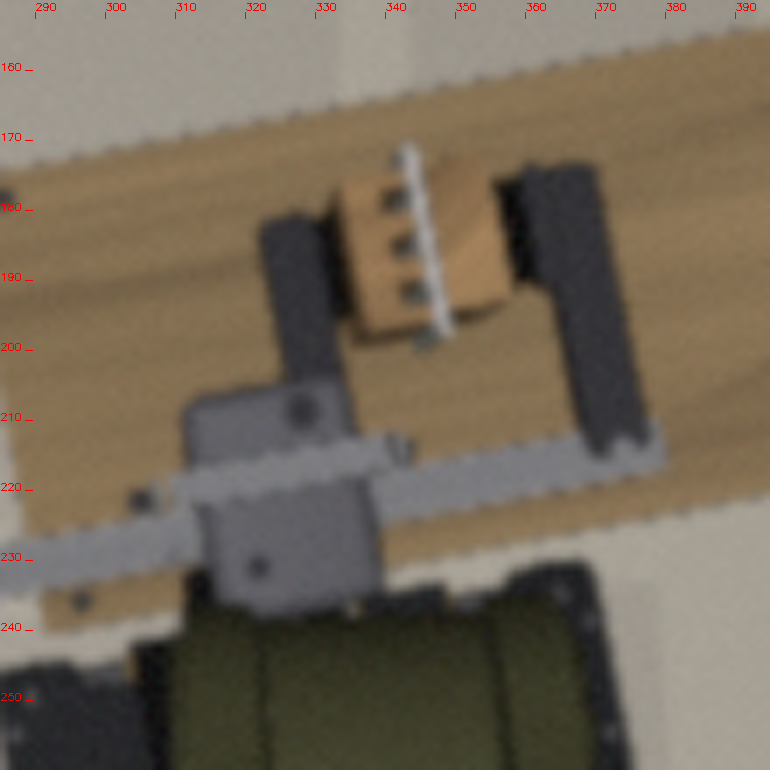

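jog_arm(targets=[[0,0,0,0,0,0.2,4.4],[0,0,0,0,0,0.2,5.0],[0,0,0,0,0,0.2,5.7],[0,0,0,0,0,0.2,5.7],[0,0,0,0,0,0,5.7],[0,0,0,0,0,0,5.7]])

```text
time: 31.95
position: [0.4552, -0.0701, 0.0577]
tool_rot: [1.081, 1.286, -1.081]
ft_force: [-0.7, 0.3, 0.0]
grip_width: 0.656
```

jog_arm(targets=[[0,0,0,0,0,0,5.1],[0,0,0,0,0,-0.2,4.6],[0,0,0,0,0,-0.2,4.25],[0,0,0,0,0,0,4.2],[0,0,0,0,0,0,4.2]])

```text
time: 32.58
position: [0.4539, -0.0662, 0.0577]
tool_rot: [1.081, 1.287, -1.082]
ft_force: [-3.9, -0.5, 3.2]
grip_width: 0.485
```

```bash
python3 -c "
from plan import *
from look import look
jf(); look('scene','s22',220,150,120,120,6)"
```

```text
t 32.58 jig xy -112.9 78.1 z 57.7 width 42.2  fingers y 57.0 99.2  F jig -3.9 0.2 3.2
```

View pics/s22.png

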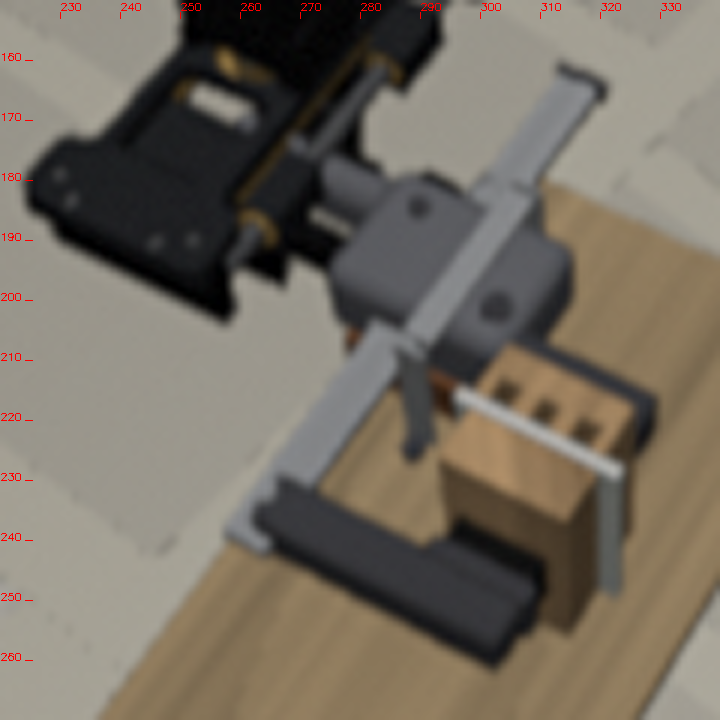

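jog_arm(targets=[[0,0,0,0,0,0.2,4.8],[0,0,0,0,0,0.2,5.4],[0,0,0,0,0,0,5.7],[0,0,0,0,0,0,5.7],[0,0,0,0,0,0,5.7]])

```text
time: 33.25
position: [0.4556, -0.0707, 0.0579]
tool_rot: [1.082, 1.285, -1.081]
ft_force: [-0.1, 0.8, -0.5]
grip_width: 0.648
```

jog_arm(targets=[[0,0,0,0,0,0,5.1],[0,0,0,0,0,-0.2,4.7],[0,0,0,0,0,-0.15,4.2],[0,0,0,0,0,0,3.4],[0,0,0,0,0,0,3.4],[0,0,0,0,0,0,3.4]], squeeze=10)

```text
time: 34.0
position: [0.4543, -0.0672, 0.0577]
tool_rot: [1.081, 1.286, -1.082]
ft_force: [-2.0, -0.6, 1.6]
grip_width: 0.511
```

```bash
python3 -c "
from plan import *
jf()"
```

```text
t 34.00 jig xy -112.7 77.0 z 57.7 width 44.4  fingers y 54.8 99.2  F jig -2.0 -0.3 1.6
```

jog_arm(targets=[[0,0,0,0,0,-0.08,3.4],[0,0,0,0,0,0,3.4],[0,0,0,0,0,0,3.4]], squeeze=13)

```text
time: 34.38
position: [0.4542, -0.0666, 0.0578]
tool_rot: [1.081, 1.286, -1.082]
ft_force: [-3.3, -2.2, 3.0]
grip_width: 0.501
```

```bash
python3 -c "
from plan import *
jf()"
```

```text
t 34.38 jig xy -112.7 77.6 z 57.8 width 43.6  fingers y 55.8 99.4  F jig -3.6 -1.6 3.0
```

jog_arm(targets=[[0,0,0,0,0,-0.08,3.4],[0,0,0,0,0,0,3.4],[0,0,0,0,0,0,3.4],[0,0,0,0,0,0,3.4]], squeeze=15)

```text
time: 34.88
position: [0.4541, -0.0658, 0.0577]
tool_rot: [1.081, 1.286, -1.082]
ft_force: [-3.7, -2.7, 5.1]
grip_width: 0.483
```

```bash
python3 -c "
from plan import *
from look import look
jf(); look('scene','s23',220,150,120,120,6); look('top','t23',285,150,110,110,7);jf()"
```

```text
t 34.88 jig xy -112.7 78.5 z 57.7 width 42.0  fingers y 57.5 99.5  F jig -4.1 -2.1 5.1
t 34.98 jig xy -112.7 78.5 z 57.7 width 41.6  fingers y 57.7 99.3  F jig -4.7 -2.0 5.3
```

View pics/s23.png

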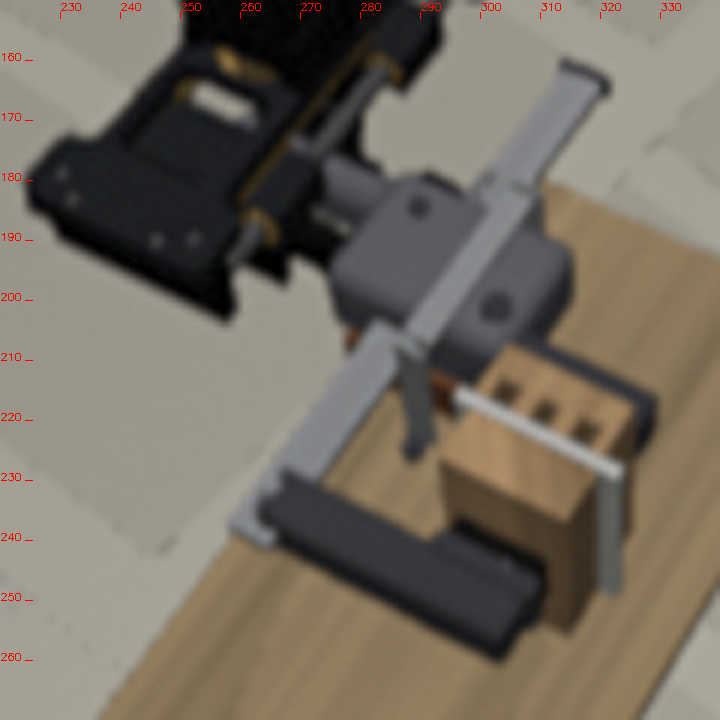

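View pics/t23.png

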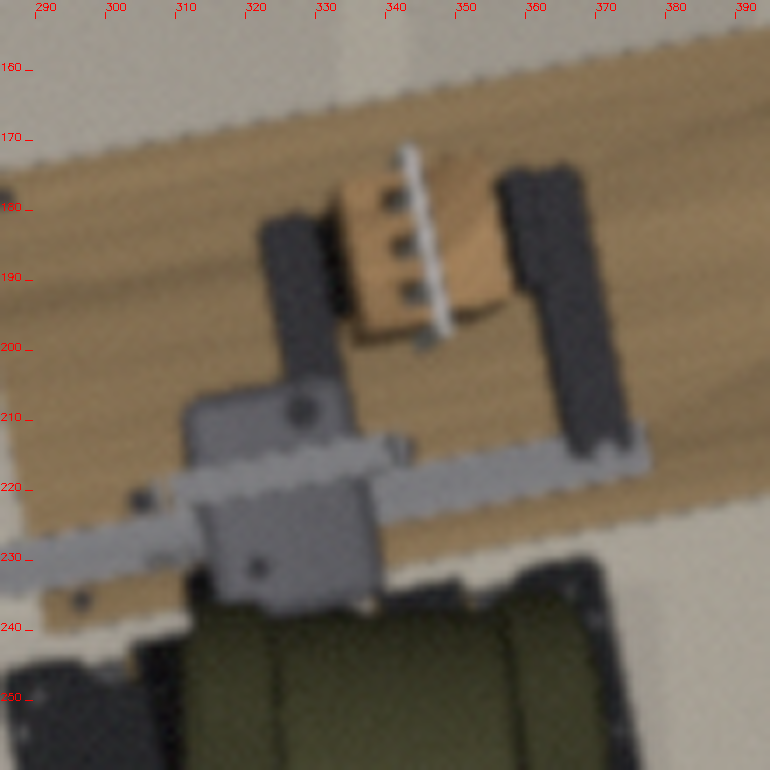

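```bash
cat > trk.py <<'E'
import cv2,numpy as np
def sh(a,b,box,srch):
    # track box from a into b with LK/ECC
    x,y,w,h=box
    A=cv2.GaussianBlur(cv2.cvtColor(cv2.imread(a),6),(0,0),.7); B=cv2.GaussianBlur(cv2.cvtColor(cv2.imread(b),6),(0,0),.7)
    T=A[y:y+h,x:x+w]; m=np.array(srch)
    r=cv2.matchTemplate(B[y-20:y+h+20,x-40:x+w+40],T,cv2.TM_CCOEFF_NORMED); _,v,_,l=cv2.minMaxLoc(r)
    W=np.array([[1,0,l[0]-40+x],[0,1,l[1]-20+y]],np.float32)
    cc,W=cv2.findTransformECC(T,B,W,cv2.MOTION_TRANSLATION,(3,200,1e-6))
    return W[0,2]-x,W[1,2]-y,cc
if __name__=="__main__":
    for b in("t21","t23"):
        print(b,sh("pics/t16_full.png",f"pics/{b}_full.png",(365,168,30,47),0),sh("pics/t16_full.png",f"pics/{b}_full.png",(371,190,24,28),0))
    for b in("s18","s19","s20","s21","s22","s23"):
        print(b,sh("pics/s16_full.png",f"pics/{b}_full.png",(302,163,16,12),0),sh("pics/s16_full.png",f"pics/{b}_full.png",(248,236,26,20),0))
E
python3 trk.py
```

```text
t21 (np.float32(-8.506073), np.float32(1.6643982), 0.9750951176019457) (np.float32(-9.055939), np.float32(1.6686401), 0.9980365248196504)
t23 (np.float32(-10.004608), np.float32(2.4983826), 0.8719430508495821) (np.float32(-11.44458), np.float32(2.2789764), 0.9972910404708041)
s18 (np.float32(0.65093994), np.float32(-1.4998016), 0.9917553895923901) (np.float32(1.2303314), np.float32(-1.5807953), 0.9979388352858671)
s19 (np.float32(1.8643494), np.float32(-3.161087), 0.9931653547500274) (np.float32(2.851059), np.float32(-3.8362885), 0.9981506218024565)
s20 (np.float32(3.1273193), np.float32(-4.8552856), 0.9871913321981524) (np.float32(4.4429474), np.float32(-6.0684357), 0.9978350956747001)
s21 (np.float32(4.4424744), np.float32(-6.6521606), 0.9808781092205077) (np.float32(6.2551727), np.float32(-8.35817), 0.9972437443301676)
s22 (np.float32(5.0921326), np.float32(-7.480789), 0.9809121543350656) (np.float32(6.980423), np.float32(-9.518768), 0.9968073567498985)
s23 (np.float32(5.572052), np.float32(-8.166992), 0.9772300983085106) (np.float32(7.739975), np.float32(-10.541702), 0.9967015577438155)
```

```bash
python3 -c "
from h import *
O=np.array([.5784,-.1240]); th=.1705; c,s=np.cos(th),np.sin(th); Rm=np.array([[c,-s],[s,c]])
def W(x,y,z): return np.append(O+Rm@[x/1000,y/1000],z/1000)
for cam,(x,y,z) in (('scene',(-40,-70,70)),('scene',(-45,130,66)),('top',(-25,-65,70))):
  a=proj(cam,W(x,y,z))[0]
  for d in (6,12,22,28,31): print(cam,d,(proj(cam,W(x,y+d,z))[0]-a).round(2),end=' ')
  print()
for cam,u,v in (('scene',290.8,245.5),('scene',304.5,253.3),('top',363.2,175.5),('top',365.3,189.5)):
  w=unproj(cam,u-.5,v-.5,.070); print(cam,Rm.T@(w[:2]-O)*1000)
"
python3 - <<'E'
import cv2
from look import crop
import sys; sys.path.insert(0,'.')
crop(cv2.imread('pics/s16_full.png'),275,235,40,30,16,'pics/pad0.png',5)
E
```

```text
scene 6 [ 1.7  -2.31] scene 12 [ 3.39 -4.6 ] scene 22 [ 6.17 -8.37] scene 28 [  7.82 -10.62] scene 31 [  8.65 -11.73] 
scene 6 [ 1.34 -1.81] scene 12 [ 2.67 -3.61] scene 22 [ 4.87 -6.59] scene 28 [ 6.18 -8.35] scene 31 [ 6.83 -9.23] 
top 6 [-2.49  0.48] top 12 [-4.98  0.96] top 22 [-9.14  1.76] top 28 [-11.63   2.25] top 31 [-12.88   2.49] 
scene [ 21.45305068 -39.11928778]
scene [ 54.36277478 -40.21924065]
top [ 49.51321091 -36.26589579]
top [ 16.04941727 -34.57941592]
```

View pics/pad0.png

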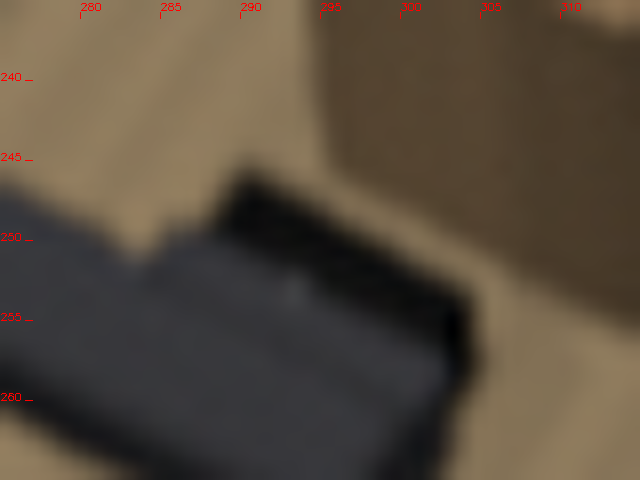

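jog_arm(targets=[[0,0,0,0,0,0,3.4],[0,0,0,0,0,0,3.4],[0,0,0,0,0,0,3.4],[0,0,0,0,0,0,3.4],[0,0,0,0,0,0,3.4],[0,0,0,0,0,0,3.4],[0,0,0,0,0,0,3.4],[0,0,0,0,0,0,3.4]])

```text
time: 35.98
position: [0.4541, -0.0657, 0.0578]
tool_rot: [1.081, 1.286, -1.082]
ft_force: [-4.4, -2.9, 4.1]
grip_width: 0.479
```

```bash
python3 -c "
from plan import *
from look import look
jf(); look('scene','s24',270,190,80,70,9,5); look('top','t24',285,150,110,110,7);jf()
from trk import sh
print(sh('pics/s16_full.png','pics/s24_full.png',(248,236,26,20),0),sh('pics/t16_full.png','pics/t24_full.png',(371,190,24,28),0))"
```

```text
t 35.98 jig xy -112.6 78.5 z 57.8 width 41.7  fingers y 57.7 99.4  F jig -4.8 -2.2 4.1
t 36.08 jig xy -112.6 78.5 z 57.7 width 41.5  fingers y 57.8 99.3  F jig -4.9 -1.5 4.6
(np.float32(7.7204895), np.float32(-10.545029), 0.9967538948597187) (np.float32(-11.466003), np.float32(2.2586517), 0.9972941418327715)
```

View pics/s24.png

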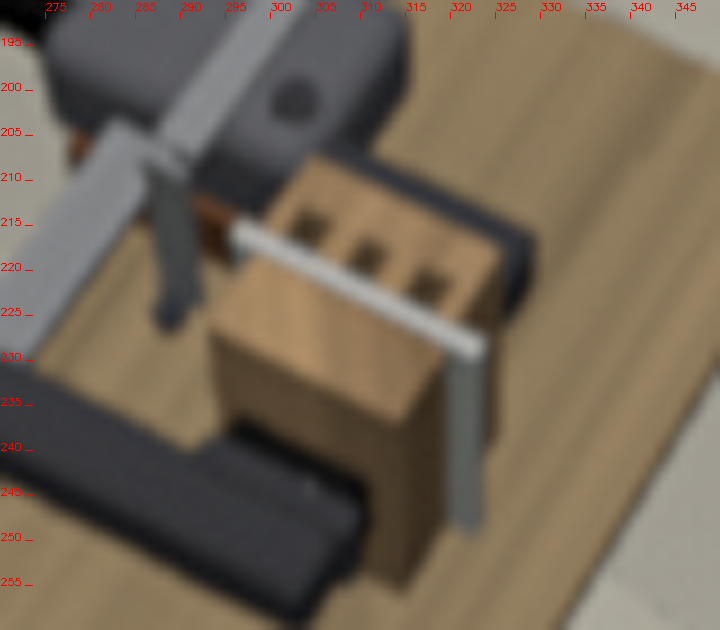

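```bash
python3 -c "
from bench import *
print(close_job()); s=get_state(); print(s['time'],s['grip_width']*87)"
```

```text
the job is handed in; nothing more can be done
None
the job is handed in; nothing more can be done
```

The sheet and cover are standing in the clamp against the nest board. I handed the job in at about 36 s with the gripper still squeezing the trigger at 15 N.

**What I did:** I stood the white sheet against the nest board, then the cover behind it, lowering each until it touched the base. I then pumped only the trigger: four full squeezes, one partial one, and a final one that is still held.

**Last checks:**
- **Stack:** It stands closed up and upright. The nest, sheet and cover are centred on one another and on the pads to about 1 mm, read from the pictures.
- **Hold:** Trigger and jaw did not move over about a second of holding. No tooth skipped.
- **Pad compression:** I estimate 2.6 to 3.0 mm; I could not measure it directly. The images show about 27.7 mm of jaw travel from a start reading of roughly 3 mm, so about 30.7 mm against contact at 28 mm. The force figures you gave for a 15 N squeeze agree.

**Uncertain or disagreeing:**
- The two cameras disagreed by about 4 mm in x and 1 to 2 mm in y. I trusted the scene camera because its view matched the arm's fingertips.
- The start reading is only known to about 1 mm.
- The lever may be taking about 1 N more than the 15 N set, because a side force of about 2 N remained on the tool.

The arm never went near the pliers, jar or notebook, but I did not check them again at the end.

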